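Bundle the tested kit cartons in the strapping cradle

TASK

Get the batch ready for strapping: press the spring button of the cradle's end stop and pull the stop out until the button pops through the open hole, then stack every green-sealed carton that is there in the bay, flat and squarely on top of one another in one column lengthwise between the fixed end plate and the stop. Only when all of them are stacked, press the button again and push the stop in until the button pops back through the closed hole. At the end the green marker stands in the middle of the top carton, its plate lengthwise like the cartons; leave the red-sealed carton, the red marker, the tape and the screwdriver where they are.

Things in the scene. Friction and masses are not known exactly. Their poses are not given: they have to be found in the camera images.
- cradle: Strapping cradle, fixed, placed anew each run. Origin: on the table under the centre of its bay; +y runs from the fixed end plate through the bay to the sliding stop and tube. Blue deck 110 mm wide, top 12 mm over the table, y -75 to 105 mm. End plate: inner face y -52.5 mm, 76 mm wide, top at 78 mm. Foot rail 56 mm wide, 12 mm high under the tube to a 60 mm high bracket at y 239 to 253 mm.
- bay (a point): Point on the deck's top at the centre of the bay, where the column belongs (cradle x 0, y 0, 12 mm above the table); axes as the cradle's. The sides (x) are open. With the stop closed the bay is 105 mm long (2.5 mm spare at each end of a carton), with it open 145 mm.
- button_spot (a point): Fixed point on the tube's axis in line with the button: cradle x 0, y 165 mm, 45 mm above the table; axes as the cradle's. The button, a domed brass pin 10 mm across in the fixed inner tube, comes out to +x through a hole in the outer tube, 6 mm proud, tip 18.5 mm from here. To free the stop grip the outer tube from above across its width (along x) right here: the pad presses the button flush.
- stop_face (a point): Centre of the inner face of the sliding stop plate (76 mm wide, 8 mm thick, top 78 mm above the table), 45 mm above the table; at cradle y 52.5 mm when closed. Welded to it, running to +y: a square aluminium outer tube, 25 x 25 mm, axis 45 mm above the table, ending at cradle y 185 mm when closed; it slides over the fixed inner tube.
- stop (a joint): How far the stop is pulled out along the cradle's +y, m: 0 button in the closed hole (the start), 0.040 in the open hole; ends -0.004 and 0.045. Locked while the button is out. With the button held flush, 10 to 20 N along the tube tucks its dome under the wall; keep the grip and slide on (about 3 N, under 50 mm/s) till the next hole comes and the button pops out and locks.
- button (a joint): How far the button is pressed in, m: 0 out, standing in a hole and locking the stop; 0.006 flush with the outer tube (about 6 N); 0.008 tucked under the tube's wall between the two holes.
- carton1: Closed cardboard carton with a round green seal on its top, 58 (x) x 100 (y) x 36 (z) mm, about 140 g (hidden, 100 to 200 g). Origin: centre of its underside; y along its length, z up. It lies flat on the table at the start. Not every start has all five: an absent carton reads None.
- carton2: Closed cardboard carton with a round green seal on its top, 58 (x) x 100 (y) x 36 (z) mm, about 140 g (hidden, 100 to 200 g). Origin: centre of its underside; y along its length, z up. It lies flat on the table at the start. Not every start has all five: an absent carton reads None.
- carton3: Closed cardboard carton with a round green seal on its top, 58 (x) x 100 (y) x 36 (z) mm, about 140 g (hidden, 100 to 200 g). Origin: centre of its underside; y along its length, z up. It lies flat on the table at the start. Not every start has all five: an absent carton reads None.
- carton4: Closed cardboard carton with a round green seal on its top, 58 (x) x 100 (y) x 36 (z) mm, about 140 g (hidden, 100 to 200 g). Origin: centre of its underside; y along its length, z up. It lies flat on the table at the start. Not every start has all five: an absent carton reads None.
- carton5: Closed cardboard carton with a round green seal on its top, 58 (x) x 100 (y) x 36 (z) mm, about 140 g (hidden, 100 to 200 g). Origin: centre of its underside; y along its length, z up. It lies flat on the table at the start. Not every start has all five: an absent carton reads None.
- reject_carton: Carton of the same size and make with a round red seal: a reject, to be left where it lies.
- green_marker: Green plastic batch marker ('passed'): base plate 44 (x) x 70 (y) x 6 mm with an upright tab 10 mm thick (x), 44 mm long (y), up to 40 mm above its underside, to pick it up by; 50 g. Origin: centre of its underside, z up. It stands on the table.
- red_marker: Red batch marker of the same shape, not needed.
- tape_roll: Roll of black insulating tape lying flat, 72 mm across, 24 mm high, not needed. Origin: centre of its underside.
- screwdriver: Screwdriver with a yellow handle, 170 mm long, lying on the table, not needed.

How it is judged:
On the way, in this order (a step that is already met when the one before it is completed fails the run):
1. the stop is pulled out and the button has popped through the open hole (value of joint stop between 0.037 and 0.043 m and value of joint button below 0.003 m), for 0.2 s.
2. every green-sealed carton stands in the column in the bay, let go, with the stop still out (x of carton1 in the frame of bay between -0.008 and 0.008 m and y of carton1 in the frame of bay between -0.008 and 0.008 m and angle between the y axis of each of carton1, carton2, carton3, carton4, carton5 and the y axis of bay, either way round below 0.12 rad and angle between each of carton1, carton2, carton3, carton4, carton5's own z axis and vertical below 0.08 rad and z of each of carton1, carton2, carton3, carton4, carton5 in the frame of bay above -0.004 m and contact force between the fingers and carton1 below 0.5 N and linear speed of each of carton1, carton2, carton3, carton4, carton5 below 0.03 m/s and x of carton2 in the frame of bay between -0.008 and 0.008 m and y of carton2 in the frame of bay between -0.008 and 0.008 m and contact force between the fingers and carton2 below 0.5 N and x of carton3 in the frame of bay between -0.008 and 0.008 m and y of carton3 in the frame of bay between -0.008 and 0.008 m and contact force between the fingers and carton3 below 0.5 N and x of carton4 in the frame of bay between -0.008 and 0.008 m and y of carton4 in the frame of bay between -0.008 and 0.008 m and contact force between the fingers and carton4 below 0.5 N and x of carton5 in the frame of bay between -0.008 and 0.008 m and y of carton5 in the frame of bay between -0.008 and 0.008 m and contact force between the fingers and carton5 below 0.5 N and value of joint stop above 0.03 m), for 0.2 s.
3. the stop is pushed in and the button has popped back through the closed hole (value of joint stop between -0.003 and 0.003 m and value of joint button below 0.003 m), for 0.2 s.
At the end, for the whole second after the job is handed in: Every green-sealed carton lies flat in one column, within 8 mm of the bay's centre each way and 7 degrees of lengthwise; the stop is within 3 mm of closed, button out; the green marker stands on the top carton within 15 mm of the middle and 20 degrees of lengthwise; all at rest (all of step 3 and x of carton1 in the frame of bay between -0.008 and 0.008 m and y of carton1 in the frame of bay between -0.008 and 0.008 m and angle between the y axis of each of carton1, carton2, carton3, carton4, carton5 and the y axis of bay, either way round below 0.12 rad and angle between each of carton1, carton2, carton3, carton4, carton5's own z axis and vertical below 0.08 rad and z of each of carton1, carton2, carton3, carton4, carton5 in the frame of bay above -0.004 m and contact force between the fingers and carton1 below 0.5 N and linear speed of each of carton1, carton2, carton3, carton4, carton5, green_marker below 0.03 m/s and x of carton2 in the frame of bay between -0.008 and 0.008 m and y of carton2 in the frame of bay between -0.008 and 0.008 m and contact force between the fingers and carton2 below 0.5 N and x of carton3 in the frame of bay between -0.008 and 0.008 m and y of carton3 in the frame of bay between -0.008 and 0.008 m and contact force between the fingers and carton3 below 0.5 N and x of carton4 in the frame of bay between -0.008 and 0.008 m and y of carton4 in the frame of bay between -0.008 and 0.008 m and contact force between the fingers and carton4 below 0.5 N and x of carton5 in the frame of bay between -0.008 and 0.008 m and y of carton5 in the frame of bay between -0.008 and 0.008 m and contact force between the fingers and carton5 below 0.5 N and horizontal distance between green_marker and bay below 0.015 m and angle between green_marker's own z axis and vertical below 0.1 rad and angle between the y axis of green_marker and the y axis of bay, either way round below 0.35 rad and z of green_marker in the frame of carton1 above 0.028 m and z of green_marker in the frame of carton2 above 0.028 m and z of green_marker in the frame of carton3 above 0.028 m and z of green_marker in the frame of carton4 above 0.028 m and z of green_marker in the frame of carton5 above 0.028 m); the robot touches nothing.
It fails at once if the reject carton is moved more than 6 cm (distance of reject_carton from where it was at the start of the episode above 0.06 m).
It fails at once if the red marker is moved more than 6 cm (distance of red_marker from where it was at the start of the episode above 0.06 m).
It fails at once if the tape roll is moved more than 6 cm (distance of tape_roll from where it was at the start of the episode above 0.06 m).
It fails at once if the screwdriver is moved more than 6 cm (distance of screwdriver from where it was at the start of the episode above 0.06 m).
Of carton1, carton2, carton3, carton4, carton5 only 3 to 5 are there at a start; the rules pass over those that are not, and their reading is None.
At some moment in a run one of green_marker may be knocked a few centimetres aside while the robot is not near it.
Once in a run the grip may slacken for a moment while it holds something.
It also fails if it takes over 210 s, if anything falls off the work surface, if the arm or the gripper's body presses on something with over 40 N, if the wrist force passes 120 N, or if a joint passes its speed limit or range.

ROBOT

A 6-joint arm with a two-finger parallel gripper is mounted at the origin on the work surface. World frame = base frame: x ahead of the robot, y to its left, z up, the work surface at z = 0. Lengths are in m, angles in rad, forces in N, time in s.
With the tool pointing down it reaches from about 0.35 to 0.725 m from the base axis. Payload 6 kg.
Tool frame: the origin (TCP) lies at the very end of the fingers, on their centre line; the grasp point (between the pads) lies 19 mm behind it; z points along the fingers, y is the direction in which the jaws open and shut (so a half turn about z gives the same grasp; the last joint's range is limited). The gripper opens to 85 mm and grips with 20 to 120 N. Pads are 22 mm wide; open, the fingers measure 114 mm over their backs; the gripper's body (76 mm by 85 mm) begins 54 mm behind the grasp point. The pads swing forward as they close: fully open they stand 13 mm farther back than shut.
Start: joints at [1.491, 0.04, 0.085, 0, -1.615, -0.334], TCP at [0.241, 0.549, 0.231] pointing down, gripper open.
Joint ranges: [-2.56, 2.56], [-1.29, 2.01], [-1.08, 1.49], [-3.29, 1.98], [-2.81, -0.18], [-2.99, 2.99]. Speed limits (rad/s): [2.57, 2.57, 3.01, 3.14, 3.14, 3.14].

INTERFACE

Orientations are given as a 3x3 rotation matrix whose columns are the frame's x, y, z axes.
In Python, from plant import r, cams gives the robot as it stands.
- The arm moves only by the tool move_arm, never from a script. Its arguments are lists of equal length, an entry for each row: "linear": the shift along the tool's x, y, z in cm, a list of three; "rot": the turn, a rotation vector about the tool's x, y, z in rad, a list of three; "fingers": the finger opening in cm, from 0 to 8.54. A call has 1 to 8 rows; each row is the pose to reach, as a shift and turn from the pose commanded when the call began, along the tool's axes at that moment; what a row does not reach only later rows make up. A row lasts 1/10 s, in which the tool goes at most 50 mm and 8.59 degrees, less where a joint would pass 70% of its speed; a pose out of reach is approached as far as the arm can. A call with a gripper value outside its range is refused whole. The fingers move at their own pace and stop on an object; "newtons" is the grip in N (left out, the last holds). Time passes only in rows, so rows that repeat a pose let the fingers close. It gives the time, the measured TCP pose, the force and the opening at its end, in the units of the state.
- r.read_state(): the state, without advancing time (a new reading comes with each control period).
- cams.read_camera(name): name is "side" or "top" or "wrist"; returns a dict with "color" (384x512x3 uint8, red, green, blue), "fov_y" (degrees; the focal length in pixels is half the picture's height over the tangent of half this angle, whatever the lens; pixels are square), "cx", "cy" (the principal point, pixels), "k1" (the pictures are not rectified: a ray, as slopes to the right and down, at radius r is drawn at 1 + k1 r^2 times it, then the intrinsics apply), "R" (3x3) and "t" (3): a world point X has camera coordinates R X + t. Camera axes: x right, y down, z forward; pixel columns grow to the right and rows downward; lengths in m; the calibration is good to about 2 mm. A picture is of the moment at which its call begins. There is no depth.
- r.close_job(): hands the job in, once; it reports no verdict.
The state is a dict: "t": time; "joint_positions": joint angles; "qd": joint speeds; "tau": joint torques, N m; "tcp_pos": TCP position; "eef_rot": TCP orientation; "force": force on the tool from outside, world axes, zero at the start; "torque": the same for the moment, N m; "opening": finger opening in m.
Only numpy, scipy, OpenCV 4.12 (cv2) and the standard library are available. Lean on these libraries where they do the work, as an engineer would, in place of code of your own. Each camera call takes 0.05 s, during which the arm holds its last target. There are 200 camera calls.

## Working session

There is one attempt and no reset: what is moved stays moved. The work goes in short steps, Python scripts to look and compute and a tool call to move; the robot and the scene stay as the last step left them, time stands still between calls to the robot, and variables do not carry over. Pictures are saved under pics/ and viewed, about 12 in all and at most 16, crops included, and the job is handed in when it is done.

Besides the shell and the picture viewer there is one more tool, called after "Request:" in YAML: its name, and indented under it one key for each argument. move_arm: Moves the arm, as the interface text tells. Its arguments: {"type":"object","properties":{"linear":{"type":"array"},"rot":{"type":"array"},"fingers":{"type":"array"},"newtons":{"type":"number"}},"required":["linear","rot","fingers"]}

```bash
ls; mkdir -p pics
cat > h.py <<'E'
import numpy as np, cv2
from plant import r, cams
def snap(name,fn=None):
    c=cams.read_camera(name)
    if fn: cv2.imwrite('pics/'+fn,c['color'][:,:,::-1])
    return c
def ray(c,u,v):
    f=192/np.tan(np.radians(c['fov_y'])/2)
    d=np.array([(u-c['cx'])/f,(v-c['cy'])/f]); s=d.copy()
    for _ in range(30): s=d/(1+c['k1']*(s@s))
    R=np.array(c['R']);t=np.array(c['t'])
    return -R.T@t, R.T@np.array([s[0],s[1],1])
def pt(c,u,v,z):
    o,d=ray(c,u,v); return o+d*(z-o[2])/d[2]
def proj(c,X):
    f=192/np.tan(np.radians(c['fov_y'])/2)
    p=np.array(c['R'])@np.array(X)+np.array(c['t']); s=p[:2]/p[2]; s=s*(1+c['k1']*(s@s))
    return s*f+[c['cx'],c['cy']]
E
python3 - <<'E'
from h import *
import pickle
for n in('top','side','wrist'):
    c=snap(n); pickle.dump(c,open(n+'0.pkl','wb'))
    cv2.imwrite(f'pics/{n}0.png',cv2.resize(c['color'][:,:,::-1],(800,600),interpolation=cv2.INTER_CUBIC))
    print(n,c['fov_y'],c['cx'],c['cy'],c['k1'],-np.array(c['R']).T@c['t'],np.round(c['R'],2).tolist())
s=r.read_state();print(s)
E
```

```text
pics
top 49.359021752894996 253.04689334463825 192.43504962036457 -0.1285661346174126 [ 0.29408369 -0.00829037  1.19254478] [[-0.01, -1.0, 0.01], [-0.98, 0.01, -0.18], [0.18, -0.01, -0.98]]
side 50.20465437309645 251.013153778806 193.77105364531775 -0.05312590595452346 [ 0.3676747  -0.87518128  0.69553597] [[0.99, -0.16, 0.0], [-0.09, -0.58, -0.81], [0.13, 0.8, -0.59]]
wrist 67.61221890465183 256.1284479924783 196.46924875885944 -0.01181642131860922 [0.31295204 0.5172717  0.37235542] [[-0.4, -0.92, 0.0], [-0.87, 0.38, 0.3], [-0.28, 0.12, -0.95]]
{'t': 0.15, 'joint_positions': array([ 1.49070016e+00,  4.06746744e-02,  8.40185574e-02, -3.34329985e-04,
       -1.61549243e+00, -3.33686183e-01]), 'qd': array([-0.00052462, -0.00081294,  0.00426346,  0.00068904,  0.00026408,
        0.00029723]), 'tau': array([-1.34725145e-03, -3.68614876e+01,  3.47695363e+01,  6.93642139e+00,
       -4.42582823e-03,  2.67959372e-06]), 'tcp_pos': array([0.24109472, 0.54914778, 0.23049628]), 'eef_rot': array([[ 9.15612531e-01, -4.02061561e-01, -4.41117655e-04],
       [-4.02061783e-01, -9.15611587e-01, -1.32116774e-03],
       [ 1.27298328e-04,  1.38703429e-03, -9.99999030e-01]]), 'force': array([ 0.03128928,  0.52193729, -0.25463378]), 'torque': array([0.00088866, 0.01899038, 0.03417693]), 'opening': 0.08543454453444112}
```

View pics/top0.png

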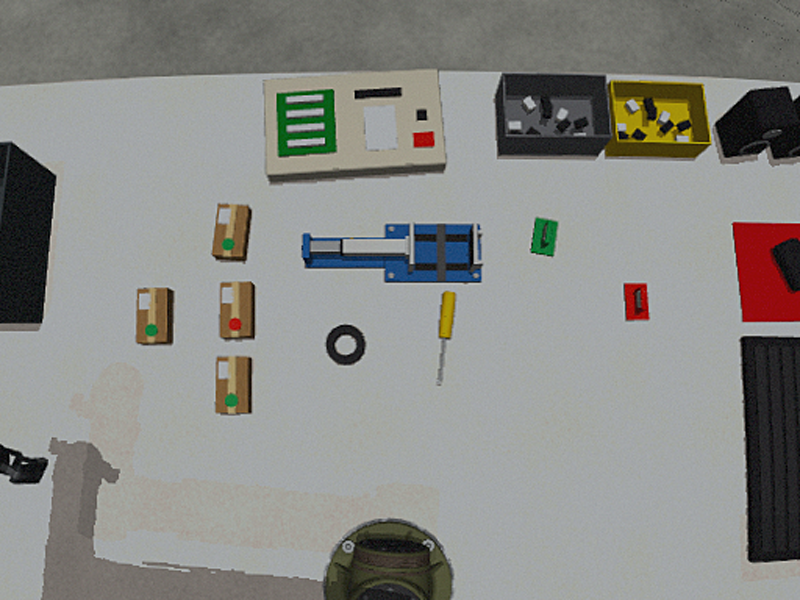

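View pics/side0.png

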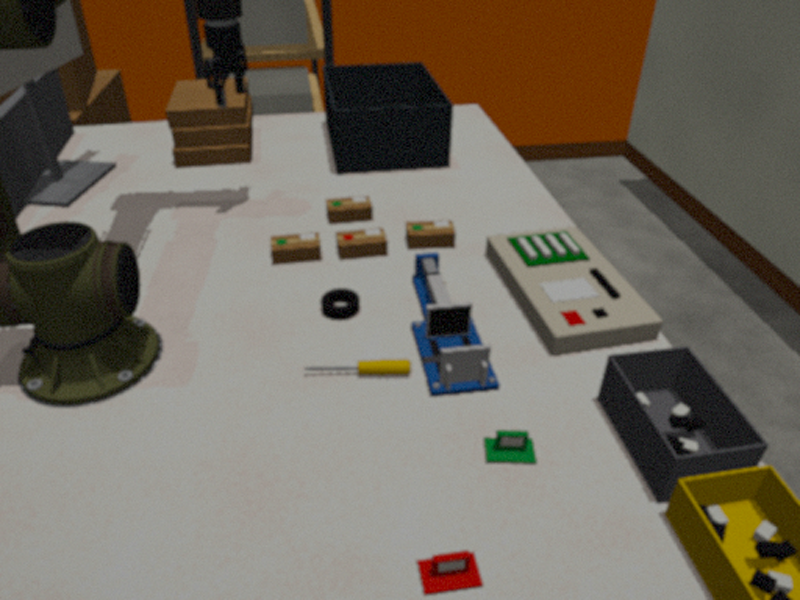

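Three green-sealed cartons show at about (230,232), (153,316) and (233,385) in the 800 px top view. The reject is at (236,310), the cradle spans (305–480, 225–280), and the green marker is at (543,237). I'll enlarge the crops to measure.

Run:
```python
import cv2
im=cv2.imread('pics/top0.png')
import pickle
c=pickle.load(open('top0.pkl','rb'))['color'][:,:,::-1]
a=cv2.resize(c[125:270,80:180],None,fx=4,fy=4,interpolation=cv2.INTER_CUBIC)
b=cv2.resize(c[135:185,185:365],None,fx=4.4,fy=4.4,interpolation=cv2.INTER_CUBIC)
cv2.imwrite('pics/ca.png',a);cv2.imwrite('pics/cb.png',b)
```

```text
(no output)
```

View pics/ca.png

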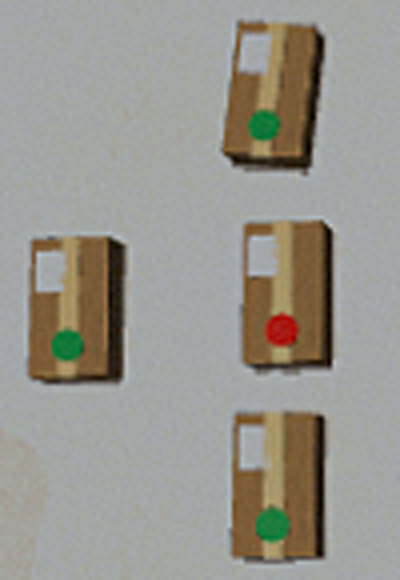

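View pics/cb.png

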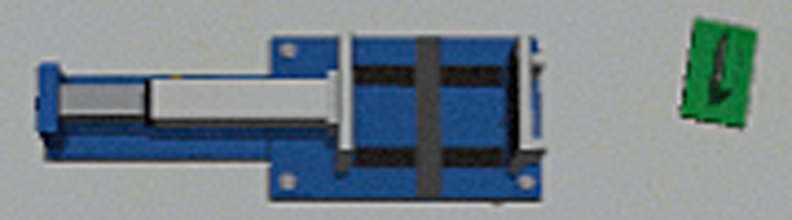

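View pics/wrist0.png

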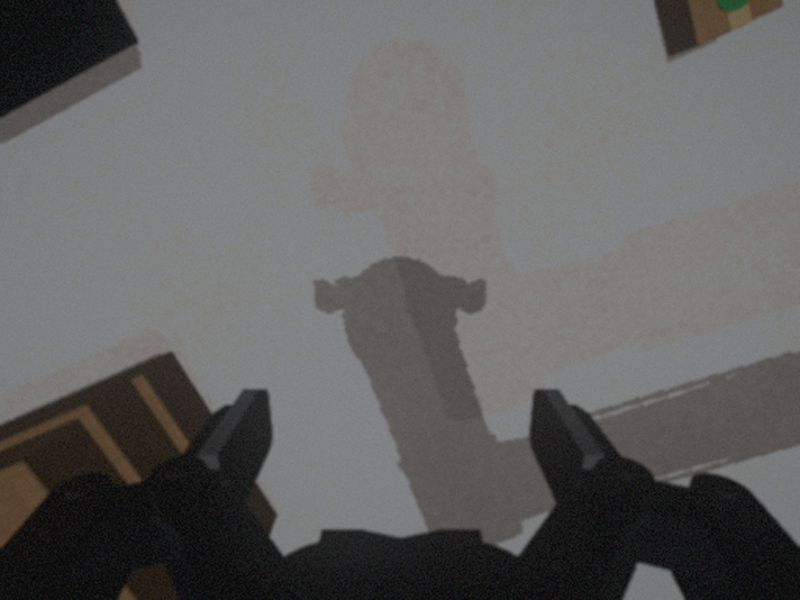

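```bash
cat > m.py <<'E'
from h import *
import pickle
c=pickle.load(open('top0.pkl','rb'))
A=lambda x,y,z:pt(c,(x+.5)/4-.5+80,(y+.5)/4-.5+125,z)[:2]
B=lambda x,y,z:pt(c,(x+.5)/4.4-.5+185,(y+.5)/4.4-.5+135,z)[:2]
def quad(n,F,P,z):
    q=np.array([F(x,y,z) for x,y in P]); L=np.linalg.norm(np.roll(q,-1,0)-q,axis=1)
    d=(q[0]+q[1]-q[2]-q[3]); e=(q[0]+q[3]-q[1]-q[2])
    print(n,q.mean(0).round(4),'sides',(L*1e3).round(0),'ang vert',np.degrees(np.arctan2(d[1],d[0])).round(2),'ang horiz',np.degrees(np.arctan2(e[1],e[0])).round(2))
    return q
quad('A',A,[(238,21),(313,25),(300,158),(224,150)],.036)
quad('B',A,[(31,238),(107,237),(105,379),(28,378)],.036)
quad('C',A,[(232,413),(314,413),(314,558),(232,558)],.036)
quad('rej',A,[(244,222),(323,222),(323,365),(244,365)],.036)
quad('deck',B,[(271,37),(540,37),(541,199),(271,199)],.012)
quad('gm',B,[(697,17),(757,27),(744,128),(681,117)],.006)
E
python3 m.py
```

```text
A [0.6379 0.2884] sides [ 56. 100.  56.  97.] ang vert -3.36 ang horiz 84.49
B [0.4782 0.4285] sides [ 56. 102.  56. 101.] ang vert 2.08 ang horiz 89.62
C [0.3524 0.2757] sides [ 58. 100.  57. 101.] ang vert 1.48 ang horiz 89.93
rej [0.4874 0.2722] sides [ 57. 102.  56. 103.] ang vert 1.86 ang horiz 89.53
deck [ 0.5964 -0.0882] sides [180. 111. 178. 111.] ang vert -1.04 ang horiz 89.58
gm [ 0.6282 -0.3013] sides [42. 72. 43. 71.] ang vert -11.19 ang horiz 79.9
```

```bash
cat >> h.py <<'E'
from scipy.spatial.transform import Rotation as Ro
def to(x,y,z,yaw):
    """tool shift (cm) and rotvec to reach TCP xyz with tool x at world yaw (deg), pointing down; half turn free choice by caller"""
    s=r.read_state(); R=np.array(s['eef_rot'])
    a=np.radians(yaw); X=np.array([np.cos(a),np.sin(a),0]); Z=np.array([0,0,-1.]); T=np.c_[X,np.cross(Z,X),Z]
    print('lin',(R.T@(np.array([x,y,z])-s['tcp_pos'])*100).round(2),'rot',Ro.from_matrix(R.T@T).as_rotvec().round(3),
      '| t',round(s['t'],2),'F',np.round(s['force'],1),'open',round(s['opening'],4),'tcp',s['tcp_pos'].round(4),'yaw',round(np.degrees(np.arctan2(R[1,0],R[0,0])),1),'j6',s['joint_positions'][5].round(2))
E
python3 -c "
from h import *
to(.598,.062,.2,-90.5)"
```

```text
lin [52.26 30.25  3.1 ] rot [ 1.000e-03 -1.000e-03  1.166e+00] | t 0.15 F [ 0.   0.5 -0.3] open 0.0854 tcp [0.2411 0.5491 0.2305] yaw -23.7 j6 -0.33
```

Request:
move_arm:
  linear:
    - [52.3,30.3,3]
    - [52.3,30.3,3]
    - [52.3,30.3,3]
    - [52.3,30.3,3]
    - [52.3,30.3,3]
    - [52.3,30.3,3]
    - [52.3,30.3,3]
    - [52.3,30.3,3]
  rot:
    - [0,0,1.166]
    - [0,0,1.166]
    - [0,0,1.166]
    - [0,0,1.166]
    - [0,0,1.166]
    - [0,0,1.166]
    - [0,0,1.166]
    - [0,0,1.166]
  fingers: [8.5,8.5,8.5,8.5,8.5,8.5,8.5,8.5]

```text
t: 0.95
tcp_pos: [0.4779, 0.2252, 0.2114]
eef_rot: [[-0.014, -1.0, 0.0], [-1.0, 0.014, 0.0], [-0.0, -0.0, -1.0]]
force: [0.8, 0.1, -0.4]
opening: 0.085
```

```bash
python3 -c "
from h import *
to(.598,.062,.2,-90.5)"
```

```text
lin [ 16.15 -12.24   1.14] rot [-0.     0.    -0.006] | t 0.95 F [ 0.8  0.1 -0.4] open 0.085 tcp [0.4779 0.2252 0.2114] yaw -90.8 j6 -0.84
```

Request:
move_arm:
  linear:
    - [16.2,-12.2,1.1]
    - [16.2,-12.2,1.1]
    - [16.2,-12.2,1.1]
    - [16.2,-12.2,1.1]
    - [16.2,-12.2,1.1]
    - [16.2,-12.2,1.1]
  rot:
    - [0,0,-0.006]
    - [0,0,-0.006]
    - [0,0,-0.006]
    - [0,0,-0.006]
    - [0,0,-0.006]
    - [0,0,-0.006]
  fingers: [8.5,8.5,8.5,8.5,8.5,8.5]

```text
t: 1.55
tcp_pos: [0.5979, 0.0625, 0.1994]
eef_rot: [[-0.006, -1.0, -0.002], [-1.0, 0.006, -0.001], [0.001, 0.002, -1.0]]
force: [-0.3, -0.1, 0.2]
opening: 0.0848
```

```bash
python3 -c "
from h import *
import pickle
to(.598,.062,.045-.019,-90.5)
c=snap('wrist');pickle.dump(c,open('w1.pkl','wb'))
im=cv2.resize(c['color'][:,:,::-1],(800,600),interpolation=cv2.INTER_CUBIC)
cv2.imwrite('pics/w1.png',im)
for X in [(.5955,.062,.0575),(.5955,.082,.0575),(.5955,.002,.012),(.5955,-.05,.0575)]: print(X,proj(c,X)*1.5625)
"
```

```text
lin [ 0.04 -0.04 17.34] rot [ 0.002 -0.001  0.003] | t 1.55 F [-0.3 -0.1  0.2] open 0.0848 tcp [0.5979 0.0625 0.1994] yaw -90.3 j6 -0.44
(0.5955, 0.062, 0.0575) [404.65078736 289.02189737]
(0.5955, 0.082, 0.0575) [404.74951576 317.83510842]
(0.5955, 0.002, 0.012) [403.62923019 190.97048027]
(0.5955, -0.05, 0.0575) [404.00408306 103.3870946 ]
```

View pics/w1.png

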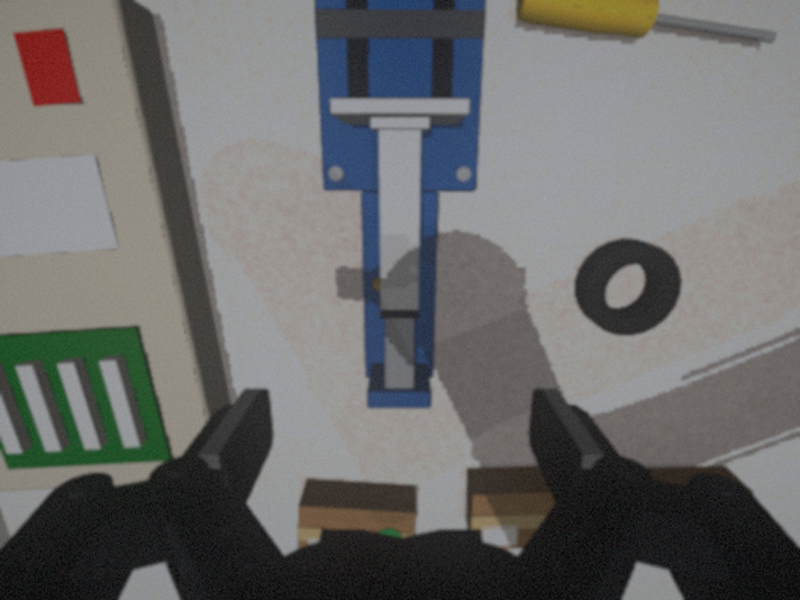

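```bash
python3 -c "
from h import *
import pickle
c=pickle.load(open('w1.pkl','rb'))
P=lambda u,v,z:print((u,v),pt(c,(u+.5)/1.5625-.5,(v+.5)/1.5625-.5,z).round(4))
P(377,285,.045) # button
P(400,312,.0575) # tube end
P(381,310,.0575);P(419,310,.0575);P(378,132,.0575);P(421,132,.0575)
P(330,98,.078);P(470,98,.078)
P(325,189,.012);P(475,190,.012)
P(369,406,.06);P(431,406,.06)
to(.5985,.0585,.026,-90.4)
"
```

```text
(377, 285) [0.6144 0.0622 0.045 ]
(400, 312) [0.5988 0.0777 0.0575]
(381, 310) [0.6115 0.0762 0.0575]
(419, 310) [0.5862 0.0763 0.0575]
(378, 132) [ 0.6111 -0.0346  0.0575]
(421, 132) [ 0.5857 -0.0345  0.0575]
(330, 98) [ 0.6357 -0.0506  0.078 ]
(470, 98) [ 0.5603 -0.0502  0.078 ]
(325, 189) [6.517e-01 1.000e-04 1.200e-02]
(475, 190) [0.5448 0.0014 0.012 ]
(369, 406) [0.6213 0.1468 0.06  ]
(431, 406) [0.5773 0.1472 0.06  ]
lin [ 0.51 -0.11 17.39] rot [ 0.001 -0.     0.003] | t 1.6 F [-0.1  0.7 -0.4] open 0.0851 tcp [0.5976 0.0637 0.1999] yaw -90.2 j6 -0.44
```

Request:
move_arm:
  linear:
    - [0.3,-0.1,5]
    - [0.3,-0.1,10]
    - [0.3,-0.1,14]
    - [0.3,-0.1,17.5]
    - [0.3,-0.1,17.5]
    - [0.3,-0.1,17.5]
  rot:
    - [0,0,0.003]
    - [0,0,0.003]
    - [0,0,0.003]
    - [0,0,0.003]
    - [0,0,0.003]
    - [0,0,0.003]
  fingers: [8.5,7,6,6,5,5]

```text
t: 2.2
tcp_pos: [0.5988, 0.0618, 0.0268]
eef_rot: [[-0.004, -1.0, 0.001], [-1.0, 0.004, -0.001], [0.001, -0.001, -1.0]]
force: [-0.0, -0.5, 1.4]
opening: 0.0497
```

```bash
python3 -c "
from h import *
to(.5988,.0607,.024,-90.3)"
```

```text
lin [0.11 0.   0.28] rot [-0.001 -0.001  0.001] | t 2.2 F [-0.  -0.5  1.4] open 0.0497 tcp [0.5988 0.0618 0.0268] yaw -90.2 j6 -0.44
```

Request:
move_arm:
  linear:
    - [0.1,0,0.2]
    - [0.1,0,0.2]
    - [0.1,0,0.2]
    - [0.1,0,0.2]
    - [0.1,0,0.2]
    - [0.1,0,0.2]
  rot:
    - [0,0,0]
    - [0,0,0]
    - [0,0,0]
    - [0,0,0]
    - [0,0,0]
    - [0,0,0]
  fingers: [3.5,2,2,2,2,2]
  newtons: 50

```text
t: 2.8
tcp_pos: [0.599, 0.0604, 0.0268]
eef_rot: [[-0.006, -1.0, 0.002], [-1.0, 0.006, 0.001], [-0.001, -0.002, -1.0]]
force: [-8.4, 2.5, 8.8]
opening: 0.0242
```

Request:
move_arm:
  linear:
    - [-0.3,0,0]
    - [-0.6,0,0]
    - [-0.9,0,0]
    - [-1.2,0,0]
    - [-1.5,0,0]
    - [-1.8,0,0]
    - [-2.1,0,0]
    - [-2.4,0,0]
  rot:
    - [0,0,0]
    - [0,0,0]
    - [0,0,0]
    - [0,0,0]
    - [0,0,0]
    - [0,0,0]
    - [0,0,0]
    - [0,0,0]
  fingers: [2,2,2,2,2,2,2,2]

```text
t: 3.6
tcp_pos: [0.5991, 0.0824, 0.0269]
eef_rot: [[-0.007, -1.0, 0.001], [-1.0, 0.007, -0.002], [0.002, -0.001, -1.0]]
force: [-5.9, -6.9, 9.2]
opening: 0.0241
```

Request:
move_arm:
  linear:
    - [-0.3,0,0]
    - [-0.6,0,0]
    - [-0.9,0,0]
    - [-1.2,0,0]
    - [-1.4,0,0]
    - [-1.6,0,0]
    - [-1.7,0,0]
    - [-1.7,0,0]
  rot:
    - [0,0,0]
    - [0,0,0]
    - [0,0,0]
    - [0,0,0]
    - [0,0,0]
    - [0,0,0]
    - [0,0,0]
    - [0,0,0]
  fingers: [2,2,2,2,2,2,2,2]

```text
t: 4.4
tcp_pos: [0.5992, 0.101, 0.0269]
eef_rot: [[-0.006, -1.0, 0.001], [-1.0, 0.006, 0.0], [-0.0, -0.001, -1.0]]
force: [-7.8, 0.1, 9.2]
opening: 0.0241
```

Request:
move_arm:
  linear:
    - [-0.1,0,0]
    - [-0.2,0,0]
    - [-0.3,0,0]
    - [-0.3,0,0]
  rot:
    - [0,0,0]
    - [0,0,0]
    - [0,0,0]
    - [0,0,0]
  fingers: [2,2,2,2]

```text
t: 4.8
tcp_pos: [0.5992, 0.1019, 0.0268]
eef_rot: [[-0.006, -1.0, 0.001], [-1.0, 0.006, -0.003], [0.003, -0.001, -1.0]]
force: [-7.1, -7.8, 9.1]
opening: 0.0245
```

Request:
move_arm:
  linear:
    - [0.2,0,0]
    - [0.2,0,0]
    - [0.2,0,0]
    - [0.2,0,-5]
    - [0.2,0,-10]
    - [0.2,0,-15]
    - [0.2,0,-18]
    - [0.2,0,-18]
  rot:
    - [0,0,0]
    - [0,0,0]
    - [0,0,0]
    - [0,0,0]
    - [0,0,0]
    - [0,0,0]
    - [0,0,0]
    - [0,0,0]
  fingers: [6,6,6,6,7,8.5,8.5,8.5]

```text
t: 5.6
tcp_pos: [0.6011, 0.1025, 0.2103]
eef_rot: [[-0.006, -1.0, 0.01], [-1.0, 0.006, 0.003], [-0.003, -0.01, -1.0]]
force: [0.1, -0.5, -0.7]
opening: 0.0848
```

```bash
python3 -c "
from h import *
import pickle
to(.638,.288,.2,-3)
to(.638,.288,.2,-180)
c=snap('wrist');pickle.dump(c,open('w2.pkl','wb'))
im=cv2.resize(c['color'][:,:,::-1],(800,600),interpolation=cv2.INTER_CUBIC)
cv2.imwrite('pics/w2.png',im)
P=lambda X: print(X,(proj(c,X)*1.5625).round(1))
P((.5988+.0185,.0607,.045));P((.5988,.0807,.0575));P((.5988,.0807+.04,.0575))
"
```

```text
lin [-18.57  -3.57   1.13] rot [-0.01  -0.005 -1.524] | t 5.6 F [ 0.1 -0.5 -0.7] open 0.0848 tcp [0.6011 0.1025 0.2103] yaw -90.3 j6 -0.5
lin [-18.57  -3.57   1.13] rot [-0.005  0.01   1.565] | t 5.6 F [ 0.1 -0.5 -0.7] open 0.0848 tcp [0.6011 0.1025 0.2103] yaw -90.3 j6 -0.5
(0.6173, 0.0607, 0.045) [379.5 220.5]
(0.5988, 0.0807, 0.0575) [406.9 253. ]
(0.5988, 0.1207, 0.0575) [407.  310.2]
```

View pics/w2.png

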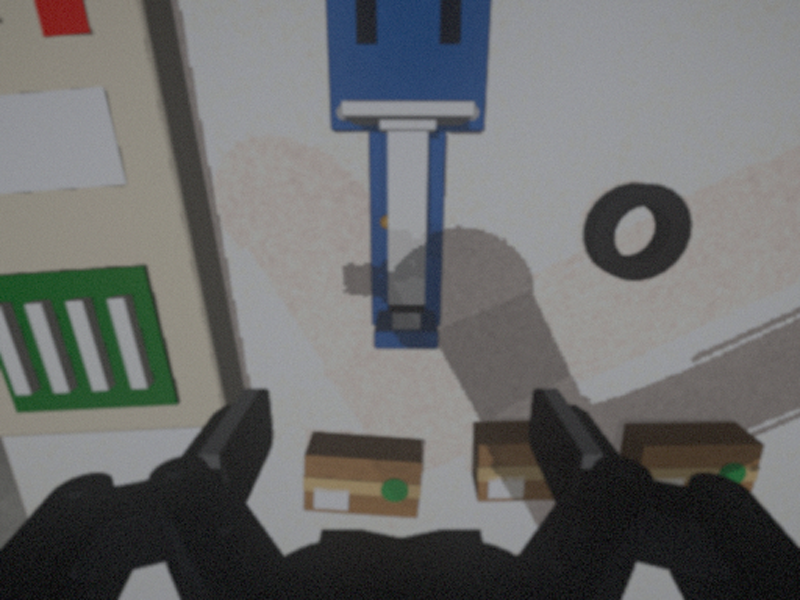

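Request:
move_arm:
  linear:
    - [-18.6,-3.6,1.1]
    - [-18.6,-3.6,1.1]
    - [-18.6,-3.6,1.1]
    - [-18.6,-3.6,1.1]
    - [-18.6,-3.6,1.1]
    - [-18.6,-3.6,1.1]
    - [-18.6,-3.6,1.1]
    - [-18.6,-3.6,1.1]
  rot:
    - [0,0,-1.5]
    - [0,0,-1.5]
    - [0,0,-1.5]
    - [0,0,-1.5]
    - [0,0,-1.5]
    - [0,0,-1.5]
    - [0,0,-1.5]
    - [0,0,-1.5]
  fingers: [8.5,8.5,8.5,8.5,8.5,8.5,8.5,8.5]

```text
t: 6.45
tcp_pos: [0.6356, 0.2879, 0.1901]
eef_rot: [[0.932, -0.362, -0.003], [-0.362, -0.932, -0.001], [-0.002, 0.002, -1.0]]
force: [0.4, 0.1, -0.1]
opening: 0.0851
```

```bash
cat >> h.py <<'E'
def overlay(c,fn,boxes):
    im=cv2.resize(c['color'][:,:,::-1],(800,600),interpolation=cv2.INTER_CUBIC)
    for x,y,z,a,l,w in boxes:
        a=np.radians(a);u=np.array([np.cos(a),np.sin(a)]);v=np.array([-u[1],u[0]])
        q=[(proj(c,[*(np.array([x,y])+i*u*l/2+j*v*w/2),z])+.5)*1.5625 for i,j in((1,1),(1,-1),(-1,-1),(-1,1))]
        cv2.polylines(im,[np.int32(np.round(np.array(q)*16))],True,(255,255,0),1,cv2.LINE_AA,4)
    cv2.imwrite('pics/'+fn,im)
E
python3 -c "
from h import *
import pickle
to(.638,.288,.012,-4.3)
c=snap('wrist');pickle.dump(c,open('w3.pkl','wb'))
overlay(c,'w3.png',[(.6379,.2884,.036,-4.3,.1,.058),(.478,.4285,.036,.9,.1,.058),(.4874,.2722,.036,.7,.1,.058)])
"
```

```text
lin [ 0.26 -0.13 17.81] rot [ 0.002  0.002 -0.295] | t 6.45 F [ 0.4  0.1 -0.1] open 0.0851 tcp [0.6356 0.2879 0.1901] yaw -21.2 j6 0.49
```

View pics/w3.png

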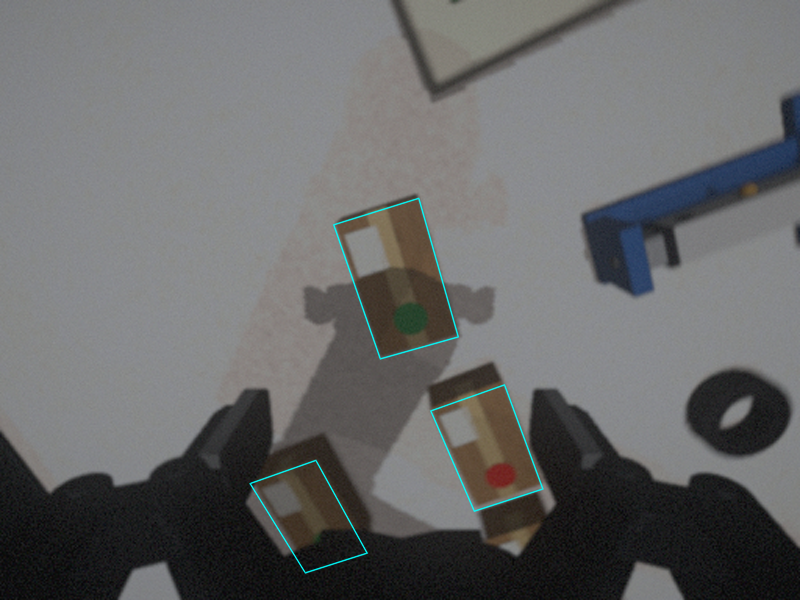

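Request:
move_arm:
  linear:
    - [0.3,-0.1,4]
    - [0.3,-0.1,9]
    - [0.3,-0.1,13]
    - [0.3,-0.1,17]
    - [0.3,-0.1,18.5]
    - [0.3,-0.1,18.5]
  rot:
    - [0,0,-0.15]
    - [0,0,-0.295]
    - [0,0,-0.295]
    - [0,0,-0.295]
    - [0,0,-0.295]
    - [0,0,-0.295]
  fingers: [8.5,8.5,8.5,8.5,8.5,8.5]

```text
t: 7.1
tcp_pos: [0.6375, 0.2863, 0.0038]
eef_rot: [[0.997, -0.083, -0.005], [-0.083, -0.997, -0.004], [-0.005, 0.004, -1.0]]
force: [0.1, 0.1, -0.2]
opening: 0.0849
```

Request:
move_arm:
  linear:
    - [0,0,0]
    - [0,0,0]
    - [0,0,0]
    - [0,0,0]
    - [0,0,0]
  rot:
    - [0,0,0]
    - [0,0,0]
    - [0,0,0]
    - [0,0,0]
    - [0,0,0]
  fingers: [5,5,5,5,5]
  newtons: 40

```text
t: 7.6
tcp_pos: [0.6408, 0.2884, 0.0109]
eef_rot: [[0.997, -0.082, 0.005], [-0.082, -0.997, 0.002], [0.004, -0.003, -1.0]]
force: [-0.9, 0.5, 6.8]
opening: 0.0572
```

```bash
python3 -c "
from h import *
to(.5985,-.1043,.150,-90.4)"
```

```text
lin [ -0.95  39.45 -14.02] rot [-5.000e-03 -1.000e-03  1.496e+00] | t 7.6 F [-0.9  0.5  6.8] open 0.0572 tcp [0.6408 0.2884 0.0109] yaw -4.7 j6 0.78
```

Request:
move_arm:
  linear:
    - [0,0,-2]
    - [0,0,-5]
    - [0,0,-9]
    - [0,0,-13]
    - [0,0,-16]
    - [0,0,-16]
  rot:
    - [0,0,0]
    - [0,0,0]
    - [0,0,0]
    - [0,0,0]
    - [0,0,0]
    - [0,0,0]
  fingers: [5,5,5,5,5,5]

```text
t: 8.2
tcp_pos: [0.6413, 0.2883, 0.1752]
eef_rot: [[0.997, -0.082, 0.009], [-0.082, -0.997, 0.005], [0.009, -0.006, -1.0]]
force: [0.4, -0.0, 0.4]
opening: 0.0572
```

```bash
python3 -c "
from h import *
to(.5985,-.1043,.180,-90.4)
c=snap('wrist');s=r.read_state();p=s['tcp_pos'];print(p)
overlay(c,'w4.png',[(.6379-.6408+p[0],.2884+p[1]-.2884,p[2]-.0109+.036,-4.5,.1,.058)])
"
```

```text
lin [-1.05 39.47 -0.73] rot [-0.012 -0.003  1.496] | t 8.2 F [ 0.4 -0.   0.4] open 0.0572 tcp [0.6413 0.2883 0.1752] yaw -4.7 j6 0.78
[0.64029277 0.28816517 0.17161865]
```

View pics/w4.png

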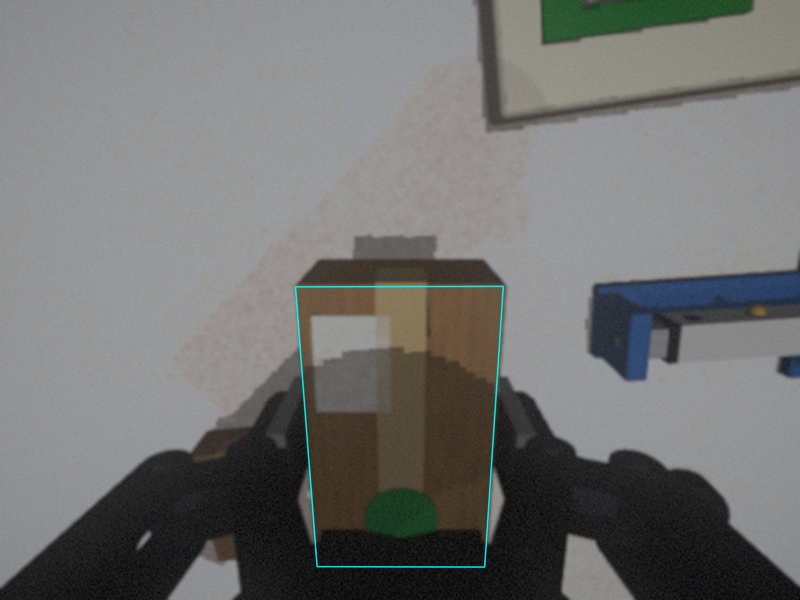

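Request:
move_arm:
  linear:
    - [-1,39.6,0]
    - [-1,39.6,0]
    - [-1,39.6,0]
    - [-1,39.6,0]
    - [-1,39.6,0]
    - [-1,39.6,0]
    - [-1,39.6,0]
    - [-1,39.6,0]
  rot:
    - [0,0,1.496]
    - [0,0,1.496]
    - [0,0,1.496]
    - [0,0,1.496]
    - [0,0,1.496]
    - [0,0,1.496]
    - [0,0,1.496]
    - [0,0,1.496]
  fingers: [5,5,5,5,5,5,5,5]

```text
t: 9.05
tcp_pos: [0.5957, -0.1083, 0.1664]
eef_rot: [[0.279, -0.96, -0.001], [-0.96, -0.279, 0.0], [-0.001, 0.001, -1.0]]
force: [0.9, -0.3, -1.5]
opening: 0.0572
```

```bash
python3 -c "
from h import *
to(.5985,-.1062,.10,-90.4)"
```

```text
lin [-0.12 -0.33  6.64] rot [0.001 0.001 0.289] | t 9.05 F [ 0.9 -0.3 -1.5] open 0.0572 tcp [ 0.5957 -0.1083  0.1664] yaw -73.8 j6 0.13
```

Request:
move_arm:
  linear:
    - [-0.1,-0.3,0]
    - [-0.1,-0.3,2]
    - [-0.1,-0.3,6.5]
    - [-0.1,-0.3,6.5]
    - [-0.1,-0.3,6.5]
    - [-0.1,-0.3,6.5]
  rot:
    - [0,0,0.14]
    - [0,0,0.289]
    - [0,0,0.289]
    - [0,0,0.289]
    - [0,0,0.289]
    - [0,0,0.289]
  fingers: [5,5,5,5,5,5]

```text
t: 9.65
tcp_pos: [0.6006, -0.1047, 0.105]
eef_rot: [[0.001, -1.0, 0.003], [-1.0, -0.001, -0.001], [0.001, -0.003, -1.0]]
force: [-0.9, 0.3, -1.1]
opening: 0.0571
```

```bash
python3 -c "
from h import *
to(.5985,-.1062,.0235,-90.4)"
```

```text
lin [0.14 0.23 8.15] rot [-0.003 -0.001  0.008] | t 9.65 F [-0.9  0.3 -1.1] open 0.0571 tcp [ 0.6006 -0.1047  0.105 ] yaw -90.0 j6 -0.16
```

Request:
move_arm:
  linear:
    - [0.1,0.1,2]
    - [0.1,0.1,5]
    - [0.1,0.1,6]
    - [0.1,0.1,6]
    - [0.1,0.1,6]
  rot:
    - [0,0,0.006]
    - [0,0,0.006]
    - [0,0,0.006]
    - [0,0,0.006]
    - [0,0,0.006]
  fingers: [5,5,5,5,5]

```text
t: 10.15
tcp_pos: [0.5997, -0.1057, 0.0447]
eef_rot: [[-0.005, -1.0, 0.003], [-1.0, 0.005, -0.001], [0.001, -0.003, -1.0]]
force: [-0.1, -0.4, -0.3]
opening: 0.0574
```

```bash
python3 -c "
from h import *
to(.5985,-.1062,.0235,-90.4)
c=snap('wrist')
to(.5985,-.1062,.0235,-90.4)
p=r.read_state()['tcp_pos']
overlay(c,'w5.png',[(p[0],p[1]+.0029,p[2]-.0109+.036,90,.1,.058),(.5985,-.1043,.012,89.6,.1,.058)])
"
```

```text
lin [0.05 0.12 2.12] rot [-0.003 -0.001  0.002] | t 10.15 F [-0.1 -0.4 -0.3] open 0.0574 tcp [ 0.5997 -0.1057  0.0447] yaw -90.3 j6 -0.16
lin [0.05 0.14 2.15] rot [-0.003 -0.001  0.001] | t 10.2 F [ 0.4 -0.2 -1.4] open 0.0571 tcp [ 0.5999 -0.1057  0.045 ] yaw -90.3 j6 -0.16
```

View pics/w5.png

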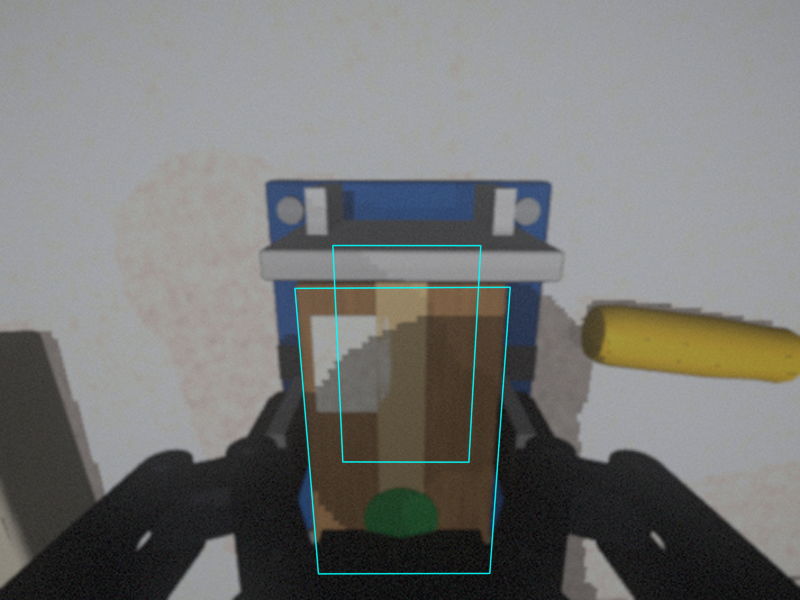

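```bash
python3 -c "
from h import *
c=snap('wrist')
for u,v,z in [(262,280,.078),(563,281,.078),(267,182,.012),(550,182,.012)]: print(pt(c,(u+.5)/1.5625-.5,(v+.5)/1.5625-.5,z).round(4))
o,d=ray(c,400/1.5625,284/1.5625); print(o, (pt(c,256,284/1.5625,.07)).round(4), pt(c,256,281/1.5625,.07).round(4))
to(.5985,-.1062,.0235,-90.4)
"
```

```text
[ 0.635  -0.1567  0.078 ]
[ 0.5595 -0.1561  0.078 ]
[ 0.6507 -0.1783  0.012 ]
[ 0.544  -0.1776  0.012 ]
[ 0.59974911 -0.18400746  0.18696561] [ 0.6003 -0.1533  0.07  ] [ 0.6003 -0.1542  0.07  ]
lin [0.06 0.14 2.13] rot [-0.003 -0.     0.001] | t 10.25 F [ 0.2  0.1 -1.1] open 0.0575 tcp [ 0.5998 -0.1056  0.0448] yaw -90.3 j6 -0.16
```

Request:
move_arm:
  linear:
    - [0,0.2,0.5]
    - [0,0.2,1.2]
    - [0,0.2,1.8]
    - [0,0.2,2.1]
    - [0,0.2,2.1]
    - [0,0.2,2.1]
  rot:
    - [0,0,0.002]
    - [0,0,0.002]
    - [0,0,0.002]
    - [0,0,0.002]
    - [0,0,0.002]
    - [0,0,0.002]
  fingers: [5,5,5,5,5,5]

```text
t: 10.85
tcp_pos: [0.5966, -0.1057, 0.0228]
eef_rot: [[-0.007, -1.0, 0.0], [-1.0, 0.007, -0.001], [0.001, -0.0, -1.0]]
force: [-3.9, 1.8, 7.5]
opening: 0.0571
```

Request:
move_arm:
  linear:
    - [0,0,0]
    - [0,0,0]
    - [0,0,0]
    - [0,0,0]
    - [0,0,-5]
    - [0,0,-10]
    - [0,0,-15]
    - [0,0,-15]
  rot:
    - [0,0,0]
    - [0,0,0]
    - [0,0,0]
    - [0,0,0]
    - [0,0,0]
    - [0,0,0]
    - [0,0,0]
    - [0,0,0]
  fingers: [7,8,8.5,8.5,8.5,8.5,8.5,8.5]

```text
t: 11.65
tcp_pos: [0.5998, -0.1064, 0.1811]
eef_rot: [[-0.008, -1.0, 0.014], [-1.0, 0.008, -0.002], [0.002, -0.014, -1.0]]
force: [-0.7, 0.0, -0.2]
opening: 0.0851
```

```bash
python3 -c "
from h import *
c=snap('wrist')
overlay(c,'w6.png',[(.598,-.1033,.048,89.6,.1,.058)])
to(.478,.4285,.15,.9)
"
```

```text
lin [-53.33  12.5    2.54] rot [-0.007 -0.007 -1.595] | t 11.7 F [-0.6  0.9 -0.4] open 0.0853 tcp [ 0.5985 -0.1057  0.1765] yaw -90.5 j6 -0.16
```

View pics/w6.png

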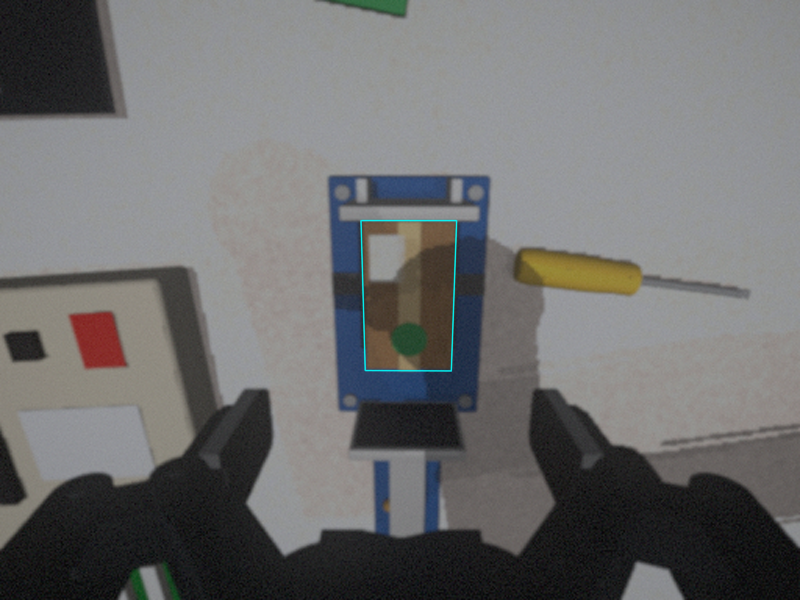

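Request:
move_arm:
  linear:
    - [-53.3,12.5,2]
    - [-53.3,12.5,2]
    - [-53.3,12.5,2]
    - [-53.3,12.5,2]
    - [-53.3,12.5,2]
    - [-53.3,12.5,2]
    - [-53.3,12.5,2]
    - [-53.3,12.5,2]
  rot:
    - [0,0,-1.595]
    - [0,0,-1.595]
    - [0,0,-1.595]
    - [0,0,-1.595]
    - [0,0,-1.595]
    - [0,0,-1.595]
    - [0,0,-1.595]
    - [0,0,-1.595]
  fingers: [8.5,8.5,8.5,8.5,8.5,8.5,8.5,8.5]

```text
t: 12.5
tcp_pos: [0.5071, 0.286, 0.1556]
eef_rot: [[0.931, -0.364, -0.001], [-0.364, -0.931, -0.001], [-0.001, 0.001, -1.0]]
force: [2.0, 0.5, -0.4]
opening: 0.0847
```

```bash
python3 -c "
from h import *
to(.478,.4285,.15,.9)
"
```

```text
lin [ -7.9  -12.21   0.55] rot [ 0.001  0.001 -0.388] | t 12.5 F [ 2.   0.5 -0.4] open 0.0847 tcp [0.5071 0.286  0.1556] yaw -21.3 j6 0.34
```

Request:
move_arm:
  linear:
    - [-7.9,-12.2,0.5]
    - [-7.9,-12.2,0.5]
    - [-7.9,-12.2,0.5]
    - [-7.9,-12.2,0.5]
    - [-7.9,-12.2,0.5]
    - [-7.9,-12.2,0.5]
  rot:
    - [0,0,-0.388]
    - [0,0,-0.388]
    - [0,0,-0.388]
    - [0,0,-0.388]
    - [0,0,-0.388]
    - [0,0,-0.388]
  fingers: [8.5,8.5,8.5,8.5,8.5,8.5]

```text
t: 13.1
tcp_pos: [0.4801, 0.4261, 0.1511]
eef_rot: [[1.0, 0.008, -0.001], [0.008, -1.0, -0.001], [-0.001, 0.001, -1.0]]
force: [-0.6, -1.0, 0.3]
opening: 0.0848
```

```bash
cat >> h.py <<'E'
def seal(c,z,lo=35,hi=90,sat=90):
    """centroids of green blobs in world at height z"""
    h=cv2.cvtColor(c['color'],cv2.COLOR_RGB2HSV); m=cv2.inRange(h,(lo,sat,25),(hi,255,255))
    n,_,st,ce=cv2.connectedComponentsWithStats(m)
    return [(pt(c,*ce[i],z).round(4),ce[i].round(1),st[i,4]) for i in range(1,n) if st[i,4]>25]
E
python3 -c "
from h import *
import pickle
to(.478,.4285,.004,.9)
c=snap('wrist')
for x in seal(c,.036): print(x)
t=pickle.load(open('top0.pkl','rb'))
print('top0'); 
for x in seal(t,.036): print(x)
w=pickle.load(open('w3.pkl','rb'));print('w3',[x for x in seal(w,.036)])
overlay(c,'w7.png',[(.4782,.4285,.036,.9,.1,.058)])
"
```

```text
lin [-0.2  -0.26 14.71] rot [ 0.001  0.001 -0.007] | t 13.1 F [-0.6 -1.   0.3] open 0.0848 tcp [0.4801 0.4261 0.1511] yaw 0.5 j6 0.54
(array([0.4518, 0.4264, 0.036 ]), array([254.7, 220.9]), np.int32(295))
top0
(array([0.8473, 0.1503, 0.036 ]), array([195.8,  78.8]), np.int32(970))
(array([ 0.6181, -0.2928,  0.036 ]), array([347.9, 151.5]), np.int32(305))
(array([0.6104, 0.2913, 0.036 ]), array([145.4, 155.8]), np.int32(53))
(array([0.4515, 0.4272, 0.036 ]), array([ 96.4, 210.8]), np.int32(53))
(array([0.3251, 0.2752, 0.036 ]), array([147.8, 255.8]), np.int32(63))
w3 [(array([0.6103, 0.2895, 0.036 ]), array([262.5, 203.5]), np.int32(277))]
```

Request:
move_arm:
  linear:
    - [-0.1,-0.1,4]
    - [-0.1,-0.1,8]
    - [-0.1,-0.1,12]
    - [-0.1,-0.1,14.7]
    - [-0.1,-0.1,14.7]
    - [-0.1,-0.1,14.7]
  rot:
    - [0,0,-0.007]
    - [0,0,-0.007]
    - [0,0,-0.007]
    - [0,0,-0.007]
    - [0,0,-0.007]
    - [0,0,-0.007]
  fingers: [8.5,8.5,8.5,8.5,8.5,8.5]

```text
t: 13.75
tcp_pos: [0.48, 0.4273, 0.006]
eef_rot: [[1.0, 0.015, 0.001], [0.015, -1.0, -0.0], [0.001, 0.0, -1.0]]
force: [0.4, 0.0, 1.3]
opening: 0.0851
```

Request:
move_arm:
  linear:
    - [0,0,0]
    - [0,0,0]
    - [0,0,0]
    - [0,0,0]
    - [0,0,0]
  rot:
    - [0,0,0]
    - [0,0,0]
    - [0,0,0]
    - [0,0,0]
    - [0,0,0]
  fingers: [5,5,5,5,5]
  newtons: 40

```text
t: 14.25
tcp_pos: [0.4801, 0.429, 0.0076]
eef_rot: [[1.0, 0.017, 0.003], [0.017, -1.0, 0.003], [0.003, -0.003, -1.0]]
force: [-0.6, -0.2, 5.8]
opening: 0.0574
```

Request:
move_arm:
  linear:
    - [0,0,-2]
    - [0,0,-5]
    - [0,0,-9]
    - [0,0,-13]
    - [0,0,-17]
    - [0,0,-18]
    - [0,0,-18]
  rot:
    - [0,0,0]
    - [0,0,0]
    - [0,0,0]
    - [0,0,0]
    - [0,0,0]
    - [0,0,0]
    - [0,0,0]
  fingers: [5,5,5,5,5,5,5]

```text
t: 14.95
tcp_pos: [0.4796, 0.4287, 0.1877]
eef_rot: [[1.0, 0.016, 0.003], [0.016, -1.0, 0.004], [0.003, -0.004, -1.0]]
force: [0.1, 0.4, -1.2]
opening: 0.0574
```

```bash
python3 -c "
from h import *
c=snap('wrist');p=r.read_state()['tcp_pos']
for b in(.004,.008,.011): print(b,[(x[0]-p)[:2].round(4) for x in seal(c,p[2]-b+.036)])
to(.5975,-.106,.180,-90.4)
"
```

```text
0.004 [array([-0.0244, -0.001 ])]
0.008 [array([-0.028 , -0.0011])]
0.011 [array([-0.0308, -0.0011])]
lin [11.   53.61  0.43] rot [-1.000e-03  1.000e-03  1.594e+00] | t 15.0 F [ 0.3 -0.6 -1.9] open 0.0573 tcp [0.4789 0.4282 0.185 ] yaw 0.9 j6 0.55
```

Request:
move_arm:
  linear:
    - [11,53.4,0]
    - [11,53.4,0]
    - [11,53.4,0]
    - [11,53.4,0]
    - [11,53.4,0]
    - [11,53.4,0]
    - [11,53.4,0]
    - [11,53.4,0]
  rot:
    - [0,0,1.594]
    - [0,0,1.594]
    - [0,0,1.594]
    - [0,0,1.594]
    - [0,0,1.594]
    - [0,0,1.594]
    - [0,0,1.594]
    - [0,0,1.594]
  fingers: [5,5,5,5,5,5,5,5]

```text
t: 15.8
tcp_pos: [0.5652, 0.0355, 0.1824]
eef_rot: [[0.372, -0.928, -0.003], [-0.928, -0.372, -0.001], [-0.001, 0.003, -1.0]]
force: [0.3, -0.1, -1.0]
opening: 0.0573
```

```bash
python3 -c "
from h import *
to(.598,-.1043,.18,-90.4)
"
```

```text
lin [14.2   2.16  0.23] rot [0.004 0.    0.388] | t 15.8 F [ 0.3 -0.1 -1. ] open 0.0573 tcp [0.5652 0.0355 0.1824] yaw -68.2 j6 -0.04
```

Request:
move_arm:
  linear:
    - [14.2,2.2,0]
    - [14.2,2.2,0]
    - [14.2,2.2,0]
    - [14.2,2.2,5]
    - [14.2,2.2,9]
    - [14.2,2.2,9]
    - [14.2,2.2,9]
    - [14.2,2.2,9]
  rot:
    - [0,0,0.388]
    - [0,0,0.388]
    - [0,0,0.388]
    - [0,0,0.388]
    - [0,0,0.388]
    - [0,0,0.388]
    - [0,0,0.388]
    - [0,0,0.388]
  fingers: [5,5,5,5,5,5,5,5]

```text
t: 16.6
tcp_pos: [0.6006, -0.1022, 0.0976]
eef_rot: [[-0.0, -1.0, 0.003], [-1.0, 0.0, -0.001], [0.001, -0.003, -1.0]]
force: [-0.7, 0.0, -0.5]
opening: 0.057
```

```bash
python3 -c "
from h import *
to(.598,-.1043,.0556,-90.4)
c=snap('wrist');p=r.read_state()['tcp_pos']
for b in(.0076,): print(b,[(x[0]-p)[:2].round(4) for x in seal(c,p[2]-b+.036)])
to(.598,-.1043,.0556,-90.4)
"
```

```text
lin [0.2  0.27 4.19] rot [-0.003 -0.001  0.007] | t 16.6 F [-0.7  0.  -0.5] open 0.057 tcp [ 0.6006 -0.1022  0.0976] yaw -90.0 j6 -0.16
0.0076 [array([0.0001, 0.0254])]
lin [0.22 0.3  4.23] rot [-0.004 -0.     0.007] | t 16.65 F [-0.1  0.9  0.1] open 0.0572 tcp [ 0.6008 -0.1021  0.0979] yaw -90.0 j6 -0.16
```

Request:
move_arm:
  linear:
    - [0.1,0.25,1]
    - [0.1,0.25,2.2]
    - [0.1,0.25,3.2]
    - [0.1,0.25,3.9]
    - [0.1,0.25,4.1]
    - [0.1,0.25,4.2]
    - [0.1,0.25,4.2]
  rot:
    - [0,0,0.007]
    - [0,0,0.007]
    - [0,0,0.007]
    - [0,0,0.007]
    - [0,0,0.007]
    - [0,0,0.007]
    - [0,0,0.007]
  fingers: [5,5,5,5,5,5,5]

```text
t: 17.35
tcp_pos: [0.5967, -0.1033, 0.0555]
eef_rot: [[-0.007, -1.0, 0.0], [-1.0, 0.007, -0.001], [0.001, -0.0, -1.0]]
force: [-8.2, 3.5, 13.8]
opening: 0.0572
```

```bash
python3 -c "
from h import *
to(.598,-.103,.0556,-90.4)
"
```

```text
lin [-0.03 -0.13 -0.01] rot [-0.    -0.001 -0.   ] | t 17.35 F [-8.2  3.5 13.8] open 0.0572 tcp [ 0.5967 -0.1033  0.0555] yaw -90.4 j6 -0.17
```

Request:
move_arm:
  linear:
    - [0,0,-0.1]
    - [0,0,-0.1]
    - [0,0,-0.1]
    - [0,0,-0.1]
    - [0,0,-0.1]
    - [0,0,-5]
    - [0,0,-9]
    - [0,0,-13]
  rot:
    - [0,0,0]
    - [0,0,0]
    - [0,0,0]
    - [0,0,0]
    - [0,0,0]
    - [0,0,0]
    - [0,0,0]
    - [0,0,0]
  fingers: [5,6.5,8,8.5,8.5,8.5,8.5,8.5]

```text
t: 18.15
tcp_pos: [0.5967, -0.1035, 0.1845]
eef_rot: [[-0.008, -1.0, 0.0], [-1.0, 0.008, -0.0], [0.0, -0.0, -1.0]]
force: [0.7, -0.3, -0.1]
opening: 0.0849
```

```bash
python3 -c "
from h import *
c=snap('wrist')
overlay(c,'w8.png',[(.598,-.1033,.084,89.6,.1,.058)])
print(seal(c,.084),'expected',.598,-.1033+.0273)
to(.3524,.2757,.15,.7)
"
```

```text
[(array([ 0.6059, -0.2548,  0.084 ]), array([242.8,   1.5]), np.int32(85)), (array([ 0.5973, -0.0743,  0.084 ]), array([256.5, 228.1]), np.int32(425)), (array([0.7655, 0.0982, 0.084 ]), array([106.5, 371.7]), np.int32(233)), (array([0.7936, 0.106 , 0.084 ]), array([ 82.9, 377. ]), np.int32(74))] expected 0.598 -0.076
lin [-37.82  25.02   3.95] rot [-0.007 -0.01  -1.591] | t 18.2 F [ 0.2 -0.8  7.5] open 0.0852 tcp [ 0.5991 -0.1043  0.1931] yaw -90.5 j6 -0.17
```

View pics/w8.png

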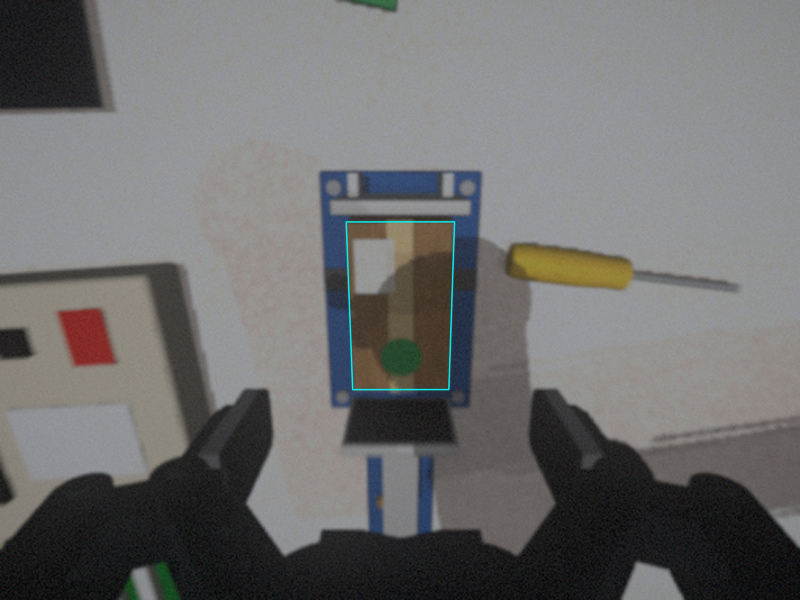

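Request:
move_arm:
  linear:
    - [-37.8,25,3]
    - [-37.8,25,3]
    - [-37.8,25,3]
    - [-37.8,25,3]
    - [-37.8,25,3]
    - [-37.8,25,3]
    - [-37.8,25,3]
    - [-37.8,25,3]
  rot:
    - [0,0,-1.591]
    - [0,0,-1.591]
    - [0,0,-1.591]
    - [0,0,-1.591]
    - [0,0,-1.591]
    - [0,0,-1.591]
    - [0,0,-1.591]
    - [0,0,-1.591]
  fingers: [8.5,8.5,8.5,8.5,8.5,8.5,8.5,8.5]

```text
t: 19.0
tcp_pos: [0.378, 0.2327, 0.1564]
eef_rot: [[0.931, -0.364, 0.001], [-0.364, -0.931, 0.001], [0.0, -0.001, -1.0]]
force: [2.2, 1.0, 0.4]
opening: 0.0847
```

```bash
python3 -c "
from h import *
to(.3524,.2757,.15,.7)
"
```

```text
lin [-3.95 -3.07  0.64] rot [-0.001 -0.    -0.385] | t 19.0 F [2.2 1.  0.4] open 0.0847 tcp [0.378  0.2327 0.1564] yaw -21.4 j6 0.19
```

Request:
move_arm:
  linear:
    - [-4,-3.1,0.6]
    - [-4,-3.1,0.6]
    - [-4,-3.1,0.6]
    - [-4,-3.1,0.6]
    - [-4,-3.1,0.6]
    - [-4,-3.1,0.6]
  rot:
    - [0,0,-0.385]
    - [0,0,-0.385]
    - [0,0,-0.385]
    - [0,0,-0.385]
    - [0,0,-0.385]
    - [0,0,-0.385]
  fingers: [8.5,8.5,8.5,8.5,8.5,8.5]

```text
t: 19.6
tcp_pos: [0.3539, 0.2746, 0.1504]
eef_rot: [[1.0, 0.004, 0.0], [0.004, -1.0, -0.0], [0.0, 0.0, -1.0]]
force: [0.1, -0.3, 0.7]
opening: 0.085
```

```bash
python3 -c "
from h import *
c=snap('wrist')
print(seal(c,.036))
to(.3524,.2757,.004,.7)
"
```

```text
[(array([0.3256, 0.2743, 0.036 ]), array([255.7, 221.2]), np.int32(299))]
lin [-0.15 -0.11 14.64] rot [ 0.    -0.    -0.008] | t 19.65 F [-0.5 -0.2  1.8] open 0.085 tcp [0.3539 0.2746 0.1504] yaw 0.2 j6 0.46
```

Request:
move_arm:
  linear:
    - [-0.1,0,4]
    - [-0.1,0,8]
    - [-0.1,0,12]
    - [-0.1,0,14.6]
    - [-0.1,0,14.6]
    - [-0.1,0,14.6]
  rot:
    - [0,0,-0.008]
    - [0,0,-0.008]
    - [0,0,-0.008]
    - [0,0,-0.008]
    - [0,0,-0.008]
    - [0,0,-0.008]
  fingers: [8.5,8.5,8.5,8.5,8.5,8.5]

```text
t: 20.25
tcp_pos: [0.3532, 0.2749, 0.0054]
eef_rot: [[1.0, 0.013, 0.001], [0.013, -1.0, -0.0], [0.001, 0.0, -1.0]]
force: [0.4, -0.0, 1.5]
opening: 0.0849
```

Request:
move_arm:
  linear:
    - [0,0,0]
    - [0,0,0]
    - [0,0,0]
    - [0,0,0]
    - [0,0,0]
  rot:
    - [0,0,0]
    - [0,0,0]
    - [0,0,0]
    - [0,0,0]
    - [0,0,0]
  fingers: [5,5,5,5,5]
  newtons: 40

```text
t: 20.75
tcp_pos: [0.3535, 0.276, 0.0065]
eef_rot: [[1.0, 0.014, 0.002], [0.014, -1.0, 0.002], [0.002, -0.002, -1.0]]
force: [-1.5, -0.5, 6.9]
opening: 0.0576
```

Request:
move_arm:
  linear:
    - [0,0,-2]
    - [0,0,-5]
    - [0,0,-9]
    - [0,0,-13]
    - [0,0,-17]
    - [0,0,-20]
    - [0,0,-20]
  rot:
    - [0,0,0]
    - [0,0,0]
    - [0,0,0]
    - [0,0,0]
    - [0,0,0]
    - [0,0,0]
    - [0,0,0]
  fingers: [5,5,5,5,5,5,5]

```text
t: 21.45
tcp_pos: [0.3539, 0.2761, 0.2098]
eef_rot: [[1.0, 0.014, 0.005], [0.014, -1.0, 0.007], [0.005, -0.007, -1.0]]
force: [0.2, -0.7, -1.8]
opening: 0.0575
```

```bash
python3 -c "
from h import *
c=snap('wrist');p=r.read_state()['tcp_pos']
print([(x[0]-p)[:2].round(4) for x in seal(c,p[2]-.0076+.036)])
to(.598,-.103,.2,-90.4)
"
```

```text
[array([-0.0279, -0.001 ])]
lin [23.96 38.22  0.58] rot [-5.000e-03  1.000e-03  1.592e+00] | t 21.5 F [-0.2  0.4 -2.7] open 0.0573 tcp [0.353  0.2757 0.2068] yaw 0.8 j6 0.47
```

Request:
move_arm:
  linear:
    - [24,38.2,0]
    - [24,38.2,0]
    - [24,38.2,0]
    - [24,38.2,0]
    - [24,38.2,0]
    - [24,38.2,0]
    - [24,38.2,0]
    - [24,38.2,0]
  rot:
    - [0,0,1.592]
    - [0,0,1.592]
    - [0,0,1.592]
    - [0,0,1.592]
    - [0,0,1.592]
    - [0,0,1.592]
    - [0,0,1.592]
    - [0,0,1.592]
  fingers: [5,5,5,5,5,5,5,5]

```text
t: 22.3
tcp_pos: [0.5704, -0.0627, 0.2027]
eef_rot: [[0.37, -0.929, -0.002], [-0.929, -0.37, 0.0], [-0.001, 0.002, -1.0]]
force: [0.4, 1.0, -0.5]
opening: 0.0573
```

```bash
python3 -c "
from h import *
to(.598,-.1035,.13,-90.4)
"
```

```text
lin [ 4.82 -1.07  7.27] rot [0.002 0.001 0.386] | t 22.3 F [ 0.4  1.  -0.5] open 0.0573 tcp [ 0.5704 -0.0627  0.2027] yaw -68.3 j6 0.14
```

Request:
move_arm:
  linear:
    - [4.8,-1,0]
    - [4.8,-1,0]
    - [4.8,-1,2]
    - [4.8,-1,5]
    - [4.8,-1,7.2]
    - [4.8,-1,7.2]
    - [4.8,-1,7.2]
    - [4.8,-1,7.2]
  rot:
    - [0,0,0.386]
    - [0,0,0.386]
    - [0,0,0.386]
    - [0,0,0.386]
    - [0,0,0.386]
    - [0,0,0.386]
    - [0,0,0.386]
    - [0,0,0.386]
  fingers: [5,5,5,5,5,5,5,5]

```text
t: 23.1
tcp_pos: [0.5981, -0.1016, 0.1341]
eef_rot: [[-0.001, -1.0, 0.002], [-1.0, 0.001, -0.0], [0.0, -0.002, -1.0]]
force: [-0.6, -0.9, -1.1]
opening: 0.0571
```

```bash
python3 -c "
from h import *
to(.598,-.1035,.0905,-90.4)
c=snap('wrist');p=r.read_state()['tcp_pos']
print([(x[0],(x[0]-p)[:2].round(4)) for x in seal(c,p[2]-.0065+.036)])
to(.598,-.1035,.0905,-90.4)
"
```

```text
lin [0.19 0.02 4.36] rot [-0.002 -0.     0.006] | t 23.1 F [-0.6 -0.9 -1.1] open 0.0571 tcp [ 0.5981 -0.1016  0.1341] yaw -90.0 j6 -0.16
[(array([ 0.5988, -0.0767,  0.1637]), array([0.0006, 0.0248]))]
lin [0.2  0.03 4.37] rot [-0.003 -0.     0.006] | t 23.15 F [-0.  -1.  -0.9] open 0.0576 tcp [ 0.5982 -0.1015  0.1342] yaw -90.1 j6 -0.16
```

Request:
move_arm:
  linear:
    - [0.2,0,1]
    - [0.2,0,2.2]
    - [0.2,0,3.2]
    - [0.2,0,3.9]
    - [0.2,0,4.2]
    - [0.2,0,4.3]
    - [0.2,0,4.3]
  rot:
    - [0,0,0.006]
    - [0,0,0.006]
    - [0,0,0.006]
    - [0,0,0.006]
    - [0,0,0.006]
    - [0,0,0.006]
    - [0,0,0.006]
  fingers: [5,5,5,5,5,5,5]

```text
t: 23.85
tcp_pos: [0.5977, -0.1036, 0.0906]
eef_rot: [[-0.007, -1.0, 0.001], [-1.0, 0.007, -0.001], [0.001, -0.001, -1.0]]
force: [-3.3, 1.1, 4.9]
opening: 0.0574
```

Request:
move_arm:
  linear:
    - [0,0,0]
    - [0,0,0]
    - [0,0,0]
    - [0,0,0]
    - [0,0,-4]
    - [0,0,-8]
    - [0,0,-12]
    - [0,0,-12]
  rot:
    - [0,0,0]
    - [0,0,0]
    - [0,0,0]
    - [0,0,0]
    - [0,0,0]
    - [0,0,0]
    - [0,0,0]
    - [0,0,0]
  fingers: [6.5,8,8.5,8.5,8.5,8.5,8.5,8.5]

```text
t: 24.65
tcp_pos: [0.5998, -0.1042, 0.2171]
eef_rot: [[-0.007, -1.0, 0.011], [-1.0, 0.007, -0.001], [0.001, -0.011, -1.0]]
force: [-0.5, -0.4, 0.4]
opening: 0.0847
```

```bash
python3 -c "
from h import *
c=snap('wrist')
overlay(c,'w9.png',[(.598,-.1033,.120,89.6,.1,.058)])
print(seal(c,.120)[:3],'expected',.598,-.1033+.0273)
t=snap('top'); m=seal(t,.006); print([x for x in m if x[2]>150])
to(.5988,.0995,.18,-90.4)
"
```

```text
[(array([ 0.617, -0.252,  0.12 ]), array([233.5,   5.8]), np.int32(736)), (array([ 0.5983, -0.0763,  0.12  ]), array([260.1, 228.4]), np.int32(423)), (array([0.7794, 0.1007, 0.12  ]), array([ 97.5, 375.1]), np.int32(397))] expected 0.598 -0.076
[(array([0.9218, 0.1629, 0.006 ]), array([193.5,  61.1]), np.int32(157)), (array([ 0.6266, -0.3002,  0.006 ]), array([347.9, 151.5]), np.int32(303))]
lin [-20.28   0.07   3.07] rot [-0.002  0.001 -0.   ] | t 24.75 F [-0.6 -0.4 -1.2] open 0.0849 tcp [ 0.598  -0.1033  0.2106] yaw -90.4 j6 -0.17
```

View pics/w9.png

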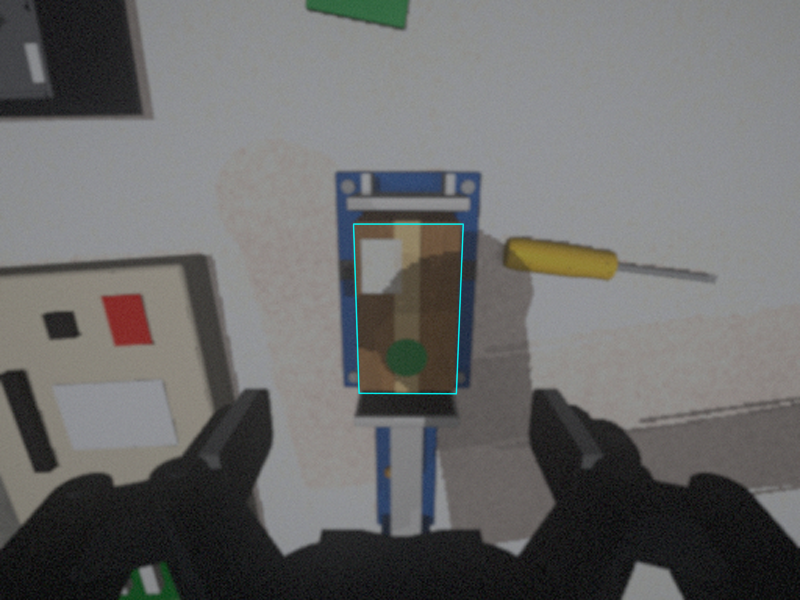

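Request:
move_arm:
  linear:
    - [-5,0,0]
    - [-10,0,0]
    - [-15,0,0]
    - [-16.4,0,0]
    - [-16.4,0,5]
    - [-16.4,0,9]
    - [-16.4,0,9]
    - [-16.4,0,9]
  rot:
    - [0,0,0]
    - [0,0,0]
    - [0,0,0]
    - [0,0,0]
    - [0,0,0]
    - [0,0,0]
    - [0,0,0]
    - [0,0,0]
  fingers: [8.5,8.5,7,6,6,6,6,6]

```text
t: 25.55
tcp_pos: [0.5985, 0.0598, 0.1194]
eef_rot: [[-0.007, -1.0, -0.001], [-1.0, 0.007, -0.002], [0.002, 0.001, -1.0]]
force: [1.3, 0.1, 1.0]
opening: 0.0598
```

```bash
python3 -c "
from h import *
to(.5988,.0607,.025,-90.4)
"
```

```text
lin [-0.11 -0.05  9.44] rot [ 0.001 -0.002 -0.   ] | t 25.55 F [1.3 0.1 1. ] open 0.0598 tcp [0.5985 0.0598 0.1194] yaw -90.4 j6 -0.44
```

Request:
move_arm:
  linear:
    - [-0.1,0,4]
    - [-0.1,0,7]
    - [-0.1,0,9.4]
    - [-0.1,0,9.4]
    - [-0.1,0,9.4]
    - [-0.1,0,9.4]
  rot:
    - [0,0,0]
    - [0,0,0]
    - [0,0,0]
    - [0,0,0]
    - [0,0,0]
    - [0,0,0]
  fingers: [6,5,5,5,5,5]

```text
t: 26.15
tcp_pos: [0.6006, 0.0618, 0.029]
eef_rot: [[-0.007, -1.0, 0.005], [-1.0, 0.007, 0.001], [-0.001, -0.005, -1.0]]
force: [-0.8, -1.3, 0.8]
opening: 0.0502
```

Request:
move_arm:
  linear:
    - [0,0,0]
    - [0,0,0]
    - [0,0,0]
    - [0,0,0]
    - [0,0,0]
    - [0,0,0]
  rot:
    - [0,0,0]
    - [0,0,0]
    - [0,0,0]
    - [0,0,0]
    - [0,0,0]
    - [0,0,0]
  fingers: [3.5,2,2,2,2,2]
  newtons: 50

```text
t: 26.75
tcp_pos: [0.5989, 0.0616, 0.0281]
eef_rot: [[-0.007, -1.0, 0.001], [-1.0, 0.007, -0.0], [0.0, -0.001, -1.0]]
force: [-6.5, 0.7, 9.6]
opening: 0.0242
```

Flush (24.2 mm). Now push in slowly.

Request:
move_arm:
  linear:
    - [0.3,0,0]
    - [0.6,0,0]
    - [0.9,0,0]
    - [1.2,0,0]
    - [1.5,0,0]
    - [1.8,0,0]
    - [2.1,0,0]
    - [2.4,0,0]
  rot:
    - [0,0,0]
    - [0,0,0]
    - [0,0,0]
    - [0,0,0]
    - [0,0,0]
    - [0,0,0]
    - [0,0,0]
    - [0,0,0]
  fingers: [2,2,2,2,2,2,2,2]

```text
t: 27.55
tcp_pos: [0.5987, 0.039, 0.0281]
eef_rot: [[-0.006, -1.0, 0.001], [-1.0, 0.006, 0.002], [-0.002, -0.001, -1.0]]
force: [-7.6, 4.8, 11.3]
opening: 0.024
```

Request:
move_arm:
  linear:
    - [0.3,0,0]
    - [0.6,0,0]
    - [0.9,0,0]
    - [1.1,0,0]
    - [1.3,0,0]
    - [1.5,0,0]
    - [1.7,0,0]
    - [1.7,0,0]
  rot:
    - [0,0,0]
    - [0,0,0]
    - [0,0,0]
    - [0,0,0]
    - [0,0,0]
    - [0,0,0]
    - [0,0,0]
    - [0,0,0]
  fingers: [2,2,2,2,2,2,2,2]

```text
t: 28.35
tcp_pos: [0.5984, 0.0204, 0.0281]
eef_rot: [[-0.007, -1.0, 0.001], [-1.0, 0.007, -0.0], [0.0, -0.001, -1.0]]
force: [-7.6, 0.6, 10.4]
opening: 0.0241
```

Moved 41.2 mm. I'll push a little further to see if it is locked.

Request:
move_arm:
  linear:
    - [0.1,0,0]
    - [0.2,0,0]
    - [0.3,0,0]
    - [0.3,0,0]
  rot:
    - [0,0,0]
    - [0,0,0]
    - [0,0,0]
    - [0,0,0]
  fingers: [2,2,2,2]

```text
t: 28.75
tcp_pos: [0.5985, 0.0197, 0.0281]
eef_rot: [[-0.006, -1.0, 0.001], [-1.0, 0.006, 0.003], [-0.003, -0.001, -1.0]]
force: [-10.3, 8.3, 11.5]
opening: 0.0241
```

Request:
move_arm:
  linear:
    - [-0.2,0,0]
    - [-0.2,0,0]
    - [-0.2,0,0]
    - [-0.2,0,0]
    - [-0.2,0,-5]
    - [-0.2,0,-10]
    - [-0.2,0,-15]
    - [-0.2,0,-17]
  rot:
    - [0,0,0]
    - [0,0,0]
    - [0,0,0]
    - [0,0,0]
    - [0,0,0]
    - [0,0,0]
    - [0,0,0]
    - [0,0,0]
  fingers: [2,4,6,6,6,7,8.5,8.5]

```text
t: 29.55
tcp_pos: [0.6001, 0.0191, 0.202]
eef_rot: [[-0.007, -1.0, 0.008], [-1.0, 0.007, 0.001], [-0.001, -0.008, -1.0]]
force: [-0.5, -0.3, -0.1]
opening: 0.085
```

```bash
python3 -c "
from h import *
c=snap('wrist')
overlay(c,'w10.png',[(.598,-.1033,.120,89.6,.1,.058)])
print(seal(c,.120)[:3],'expected',.598,-.1033+.0273)
print('button px',(proj(c,[.5988+.0185,.0607,.045])+.5)*1.5625,'tube end closed',(proj(c,[.5988,.0807,.0575])+.5)*1.5625)
t=snap('top'); m=seal(t,.006); print([x for x in m if x[2]>150])
to(.627,-.301,.2,-101)
"
```

```text
[(array([ 0.5984, -0.0762,  0.12  ]), array([259.4,  80.9]), np.int32(865)), (array([0.7799, 0.0773, 0.12  ]), array([ 58.6, 266.5]), np.int32(2899)), (array([0.8286, 0.1381, 0.12  ]), array([ 23.3, 321.3]), np.int32(43))] expected 0.598 -0.076
button px [380.28852231 340.70731307] tube end closed [406.24547224 373.64909769]
[(array([ 0.6265, -0.3003,  0.006 ]), array([347.9, 151.5]), np.int32(303))]
lin [ 3.203e+01 -2.930e+00  2.000e-02] rot [-0.007  0.002  0.185] | t 29.65 F [ 0.2 -0.1 -0.3] open 0.0849 tcp [0.6    0.0195 0.2004] yaw -90.4 j6 -0.37
```

View pics/w10.png

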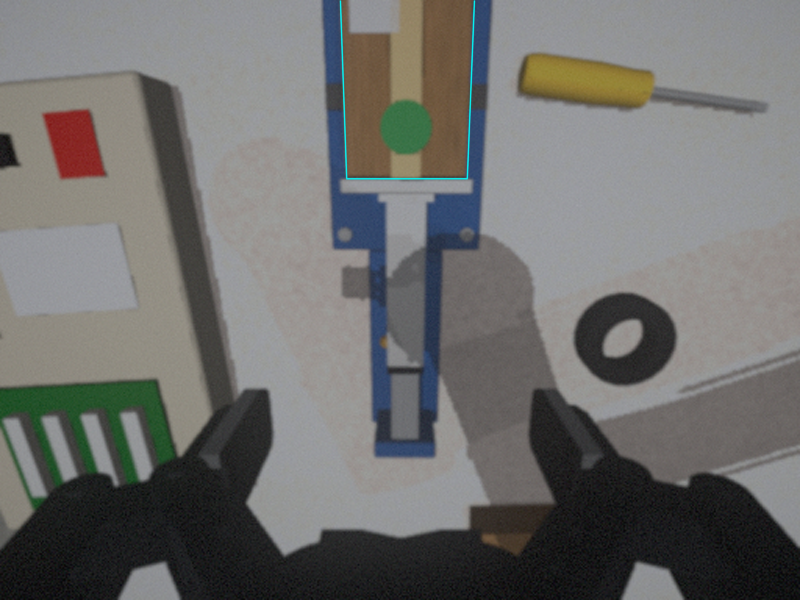

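Request:
move_arm:
  linear:
    - [32,-2.9,0]
    - [32,-2.9,0]
    - [32,-2.9,0]
    - [32,-2.9,0]
    - [32,-2.9,0]
    - [32,-2.9,0]
    - [32,-2.9,0]
    - [32,-2.9,0]
  rot:
    - [0,0,-1.39]
    - [0,0,-1.39]
    - [0,0,-1.39]
    - [0,0,-1.39]
    - [0,0,-1.39]
    - [0,0,-1.39]
    - [0,0,-1.39]
    - [0,0,-1.39]
  fingers: [8.5,8.5,8.5,8.5,8.5,8.5,8.5,8.5]

```text
t: 30.45
tcp_pos: [0.6237, -0.3053, 0.1923]
eef_rot: [[0.91, -0.415, -0.004], [-0.415, -0.91, 0.0], [-0.004, 0.001, -1.0]]
force: [-0.5, 1.2, -1.3]
opening: 0.0849
```

```bash
python3 -c "
from h import *
to(.628,-.301,.15,-10.7)
"
```

```text
lin [ 0.23 -0.57  4.23] rot [ 0.001  0.004 -0.241] | t 30.45 F [-0.5  1.2 -1.3] open 0.0849 tcp [ 0.6237 -0.3053  0.1923] yaw -24.5 j6 1.31
```

Request:
move_arm:
  linear:
    - [0.2,-0.5,2]
    - [0.2,-0.5,4.2]
    - [0.2,-0.5,4.2]
    - [0.2,-0.5,4.2]
    - [0.2,-0.5,4.2]
  rot:
    - [0,0,-0.12]
    - [0,0,-0.241]
    - [0,0,-0.241]
    - [0,0,-0.241]
    - [0,0,-0.241]
  fingers: [8,6,5,4.5,4.5]

```text
t: 30.95
tcp_pos: [0.6294, -0.2972, 0.1548]
eef_rot: [[0.982, -0.189, 0.001], [-0.189, -0.982, -0.001], [0.001, 0.001, -1.0]]
force: [-0.6, -0.0, 0.3]
opening: 0.0456
```

```bash
python3 -c "
from h import *
c=snap('wrist')
overlay(c,'w11.png',[(.6282,-.3013,.006,-10.7,.07,.044),(.6282,-.3013,.04,-10.7,.044,.01)])
to(.6282,-.3013,.012,-10.7)
"
```

```text
lin [-0.08  0.42 14.31] rot [ 0.001 -0.002 -0.003] | t 31.0 F [ 0.4 -0.5 -0. ] open 0.0446 tcp [ 0.6295 -0.2972  0.1551] yaw -10.9 j6 1.54
```

View pics/w11.png

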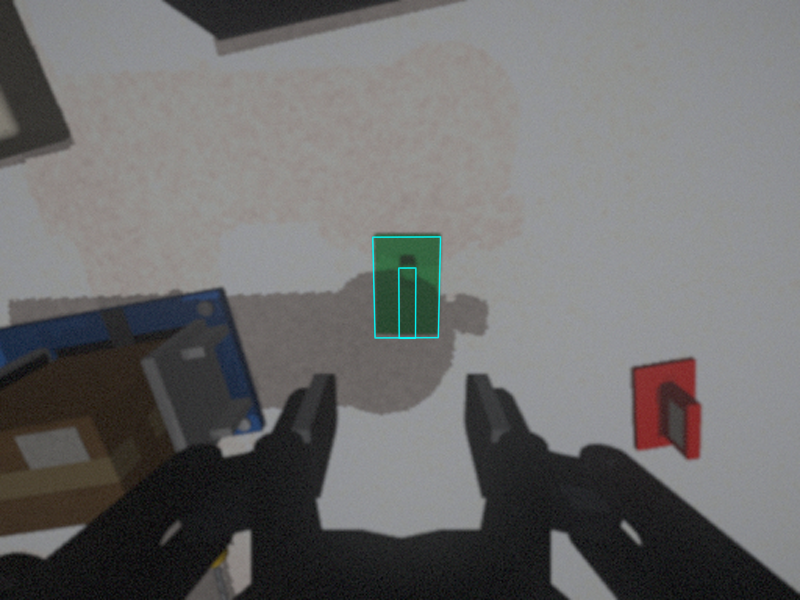

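Request:
move_arm:
  linear:
    - [0,0.4,4]
    - [0,0.4,8]
    - [0,0.4,12]
    - [0,0.4,14.3]
    - [0,0.4,14.3]
    - [0,0.4,14.3]
  rot:
    - [0,0,0]
    - [0,0,0]
    - [0,0,0]
    - [0,0,0]
    - [0,0,0]
    - [0,0,0]
  fingers: [4.5,4.5,4.5,4.5,4.5,4.5]

```text
t: 31.6
tcp_pos: [0.629, -0.3013, 0.0123]
eef_rot: [[0.982, -0.187, 0.001], [-0.187, -0.982, -0.001], [0.002, 0.001, -1.0]]
force: [-0.1, 0.2, 1.8]
opening: 0.0449
```

Request:
move_arm:
  linear:
    - [0,0,0]
    - [0,0,0]
    - [0,0,0]
    - [0,0,0]
    - [0,0,0]
    - [0,0,0]
  rot:
    - [0,0,0]
    - [0,0,0]
    - [0,0,0]
    - [0,0,0]
    - [0,0,0]
    - [0,0,0]
  fingers: [2.5,0.5,0.5,0.5,0.5,0.5]
  newtons: 35

```text
t: 32.2
tcp_pos: [0.6294, -0.3012, 0.0127]
eef_rot: [[0.982, -0.187, 0.003], [-0.187, -0.982, -0.001], [0.003, 0.001, -1.0]]
force: [-0.9, 0.8, 7.0]
opening: 0.0096
```

Request:
move_arm:
  linear:
    - [0,0,-2]
    - [0,0,-6]
    - [0,0,-10]
    - [0,0,-14]
    - [0,0,-18]
    - [0,0,-21]
    - [0,0,-21]
  rot:
    - [0,0,0]
    - [0,0,0]
    - [0,0,0]
    - [0,0,0]
    - [0,0,0]
    - [0,0,0]
    - [0,0,0]
  fingers: [0.5,0.5,0.5,0.5,0.5,0.5,0.5]

```text
t: 32.9
tcp_pos: [0.6296, -0.3018, 0.2273]
eef_rot: [[0.982, -0.187, 0.009], [-0.187, -0.982, -0.004], [0.009, 0.002, -1.0]]
force: [0.3, 0.2, 0.2]
opening: 0.0096
```

```bash
python3 -c "
from h import *
to(.598,-.1035,.22,-90.4)
"
```

```text
lin [ -6.82 -18.89   0.63] rot [-0.005 -0.009  1.39 ] | t 32.9 F [0.3 0.2 0.2] open 0.0096 tcp [ 0.6296 -0.3018  0.2273] yaw -10.8 j6 1.54
```

Held (9.6 mm). Bottom is 12.7 mm below the TCP, so on the stack (top at 0.120 m) the TCP belongs at 0.1327 m.

Request:
move_arm:
  linear:
    - [-6.8,-18.9,0]
    - [-6.8,-18.9,0]
    - [-6.8,-18.9,0]
    - [-6.8,-18.9,0]
    - [-6.8,-18.9,0]
    - [-6.8,-18.9,0]
    - [-6.8,-18.9,0]
    - [-6.8,-18.9,0]
  rot:
    - [0,0,1.39]
    - [0,0,1.39]
    - [0,0,1.39]
    - [0,0,1.39]
    - [0,0,1.39]
    - [0,0,1.39]
    - [0,0,1.39]
    - [0,0,1.39]
  fingers: [0.5,0.5,0.5,0.5,0.5,0.5,0.5,0.5]

```text
t: 33.7
tcp_pos: [0.5965, -0.102, 0.2198]
eef_rot: [[0.201, -0.98, -0.001], [-0.98, -0.201, 0.0], [-0.0, 0.001, -1.0]]
force: [0.0, -0.4, -0.3]
opening: 0.0092
```

```bash
python3 -c "
from h import *
to(.598,-.1035,.16,-90.4)
"
```

```text
lin [ 0.18 -0.12  5.97] rot [0.001 0.    0.21 ] | t 33.7 F [ 0.  -0.4 -0.3] open 0.0092 tcp [ 0.5965 -0.102   0.2198] yaw -78.4 j6 0.04
```

Request:
move_arm:
  linear:
    - [0.2,-0.1,0]
    - [0.2,-0.1,2]
    - [0.2,-0.1,5]
    - [0.2,-0.1,6]
    - [0.2,-0.1,6]
    - [0.2,-0.1,6]
  rot:
    - [0,0,0.1]
    - [0,0,0.21]
    - [0,0,0.21]
    - [0,0,0.21]
    - [0,0,0.21]
    - [0,0,0.21]
  fingers: [0.5,0.5,0.5,0.5,0.5,0.5]

```text
t: 34.3
tcp_pos: [0.5985, -0.1045, 0.1616]
eef_rot: [[-0.002, -1.0, 0.001], [-1.0, 0.002, -0.001], [0.001, -0.001, -1.0]]
force: [-0.1, 0.6, -0.0]
opening: 0.0099
```

```bash
python3 -c "
from h import *
to(.598,-.1035,.1327,-90.4)
"
```

```text
lin [-0.1   0.05  2.89] rot [-0.001 -0.001  0.005] | t 34.3 F [-0.1  0.6 -0. ] open 0.0099 tcp [ 0.5985 -0.1045  0.1616] yaw -90.1 j6 -0.16
```

Request:
move_arm:
  linear:
    - [-0.1,0,1]
    - [-0.1,0,2]
    - [-0.1,0,2.6]
    - [-0.1,0,2.8]
    - [-0.1,0,2.9]
    - [-0.1,0,2.9]
  rot:
    - [0,0,0]
    - [0,0,0]
    - [0,0,0]
    - [0,0,0]
    - [0,0,0]
    - [0,0,0]
  fingers: [0.5,0.5,0.5,0.5,0.5,0.5]

```text
t: 34.9
tcp_pos: [0.5985, -0.1033, 0.1327]
eef_rot: [[-0.001, -1.0, 0.001], [-1.0, 0.001, -0.001], [0.001, -0.001, -1.0]]
force: [-2.0, 1.3, 5.3]
opening: 0.0091
```

Request:
move_arm:
  linear:
    - [0,0,0]
    - [0,0,0]
    - [0,0,0]
    - [0,0,-3]
    - [0,0,-7]
    - [0,0,-12]
    - [0,0,-14]
    - [0,0,-14]
  rot:
    - [0,0,0]
    - [0,0,0]
    - [0,0,0]
    - [0,0,0]
    - [0,0,0]
    - [0,0,0]
    - [0,0,0]
    - [0,0,0]
  fingers: [2,4,4.5,4.5,4.5,4.5,4.5,4.5]

```text
t: 35.7
tcp_pos: [0.5993, -0.1036, 0.2762]
eef_rot: [[-0.002, -1.0, 0.007], [-1.0, 0.002, -0.0], [0.0, -0.007, -1.0]]
force: [-0.5, -0.1, 0.2]
opening: 0.0449
```

```bash
python3 -c "
from h import *
b=[(.5982,-.1035,.126,89.6,.07,.044),(.598,-.1033,.120,89.6,.1,.058)]
ims=[]
for n in('wrist','side'):
    c=snap(n); overlay(c,'f.png',b if n=='wrist' else []); ims.append(cv2.imread('pics/f.png'))
    if n=='side': s=(proj(c,[.598,-.1033,.08])).round().astype(int); cr=c['color'][s[1]-65:s[1]+55,s[0]-50:s[0]+50,::-1]
a=ims[0][60:540,150:600]; q=cv2.resize(cr,(350,420),interpolation=cv2.INTER_CUBIC); q=cv2.copyMakeBorder(q,0,60,0,0,0)
cv2.imwrite('pics/fin.png',np.hstack([a,q]))
to(.598,-.1035,.3,-90)
"
```

```text
lin [ 0.05  0.03 -2.88] rot [-0.     0.001 -0.002] | t 35.8 F [-0.3  0.7 -1. ] open 0.0448 tcp [ 0.5983 -0.103   0.2712] yaw -90.1 j6 -0.16
```

View pics/fin.png

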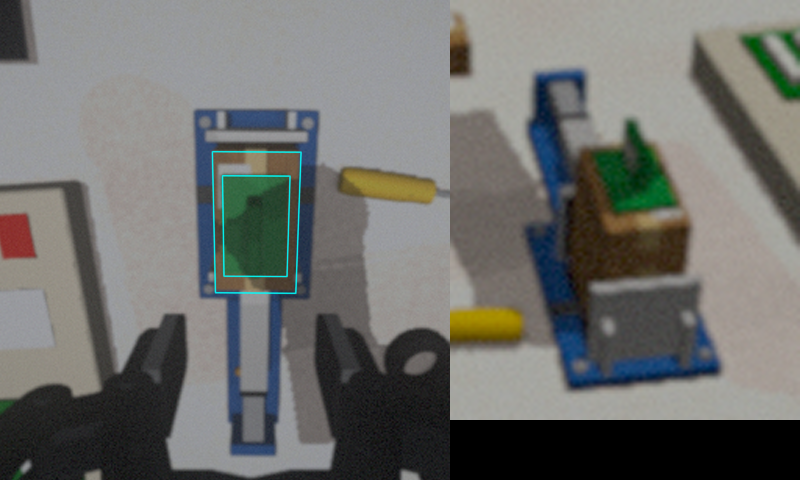

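The marker sits in the middle of the top carton, the column is square, and the stop is closed with the button visible. I'm handing the job in.

```bash
python3 -c "
from h import *
r.close_job(); print(r.read_state()['t'])"
```

```text
the job is handed in; nothing more can be done
the job is handed in; nothing more can be done
```

The job is handed in at about 36 s of the 210 s. The system gives no verdict, so the results below are from my own checks.

**What I did:**
- Pressed the button and pulled the stop out to the open hole.
- Stacked the three green-sealed cartons present in the bay.
- Pressed the button again and pushed the stop in to the closed hole.
- Set the green marker on the top carton, lengthwise.

**Last checks:**
- **Stop:** after about 41 mm of travel each way, the stop resisted a further push. The wrist picture shows the button out, within 3 mm of the expected spot, with the stop plate against the column.
- **Column and marker:** the measured seal positions put each carton within about 2 mm of its target, against the 8 mm allowed. The marker's plate matches its expected outline, and the side view shows it upright.
- **Robot:** the arm is clear above the stack with no force on the tool.
- **Other objects:** I never gripped or approached the reject carton, red marker, tape or screwdriver. I did not re-measure their positions at the end.

**What disagreed:** while the second and third cartons were held, the seal position read about 3 mm off, probably because the gripper hid part of the seal. After release they were where intended. I saw no sign of the marker being knocked or of the grip slipping.

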